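Put the labelled shafts and mosaic fragments away in the specimen drawer

TASK

Pull the ajar upper drawer of the specimen cabinet well out (at least 15 cm) and put away all the finds on the bench: roll each round stone shaft over until its paper label is on top and lay it, label still on top, in one of the two grooves on the drawer's left side, and lay each mosaic fragment flat on the drawer's floor (either face up). Then slide the drawer gently and fully shut, leaving the jar, the brush and the headband magnifier where they are.

Things in the scene. Friction and masses are not known exactly. Their poses are not given: they have to be found in the camera images.
- cab_drawer0 (a joint): opening of the upper drawer of the grey specimen cabinet, m: 0 = shut, 0.213 = fully out; it slides along the cabinet's own -x (towards the robot) and stays where it is left; about 2 N moves it. Starts ajar. The cabinet (400 mm wide, 300 deep, 160 high) is fixed on the bench, turned a little. Its lower drawer is not used
- cab_drawer0_handle (a point): middle of the upper drawer's handle: a level round steel bar 11 mm thick, 120 mm long along the point's y, 35 mm in front of the drawer front, 122 mm above the bench, 38 mm below the cabinet's top; x points into the cabinet. Moves with the drawer
- tray (a point): point on the upper drawer's inner floor (90 mm above the bench), 58 mm behind its front wall, mid-width; moves with the drawer; x to the cabinet's back, y left, z up. Inside: x -58 to +197 mm, y +-178 mm; walls 48 mm, front 56 mm high. The cabinet's top board, 70 mm above this floor, covers all beyond x = opening - 64 mm. y>0: grooves; y below +10 mm: plain floor for the fragments
- groove0 (a point): point on the drawer floor on the midline of a groove, at tray x = 0, y = +125 mm, moves with the drawer; the groove runs from x = -50 to +190 mm and is 32 mm wide between two wooden ribs 8 mm wide and 8 mm high; a shaft lies in it on the floor, its axis along x and 18 mm above the floor, and cannot roll
- groove1 (a point): point on the drawer floor on the midline of a groove, at tray x = 0, y = +40 mm, moves with the drawer; the groove runs from x = -50 to +190 mm and is 32 mm wide between two wooden ribs 8 mm wide and 8 mm high; a shaft lies in it on the floor, its axis along x and 18 mm above the floor, and cannot roll
- shaft0: round stone shaft fragment, 36 mm diameter, 100 mm long, about 0.26 kg, lying on the bench, free to roll; stays where it stops. Origin on the axis at mid-length; own x along the axis; own z points out through the white paper label (strip 70 x 13 mm along the shaft), so own z up = label on top. The label starts at the side or below. Absent in some runs
- shaft1: round stone shaft fragment, 36 mm diameter, 100 mm long, about 0.26 kg, lying on the bench, free to roll; stays where it stops. Origin on the axis at mid-length; own x along the axis; own z points out through the white paper label (strip 70 x 13 mm along the shaft), so own z up = label on top. The label starts at the side or below. Absent in some runs
- fragment0: mosaic fragment, a flat slab 52 (own x) x 40 (own y) x 16 mm (own z), about 0.09 kg, small stone tiles on one face; origin at its centre; starts lying on the bench. Absent in some runs
- fragment1: mosaic fragment, a flat slab 52 (own x) x 40 (own y) x 16 mm (own z), about 0.09 kg, small stone tiles on one face; origin at its centre; starts lying on the bench. Absent in some runs
- fragment2: mosaic fragment, a flat slab 52 (own x) x 40 (own y) x 16 mm (own z), about 0.09 kg, small stone tiles on one face; origin at its centre; starts lying on the bench. Absent in some runs
- fragment3: mosaic fragment, a flat slab 52 (own x) x 40 (own y) x 16 mm (own z), about 0.09 kg, small stone tiles on one face; origin at its centre; starts lying on the bench. Absent in some runs
- jar: small amber glass jar with white lid, 56 mm across, 75 mm tall; origin at the centre of its underside; a bystander, leave it alone
- brush: flat hand brush with a wooden handle, under 30 mm high, lying on the bench behind the fragments; a bystander, leave it alone
- visor: black headband magnifier, about 165 x 150 mm and 46 mm high, lying on the bench; a bystander, leave it alone

How it is judged:
By the outcome, as a careful person would: the job done as asked, in the order asked, and still so for the second after the job is handed in, with the robot touching nothing.
Of shaft0, shaft1 only 1 to 2 are there at a start; the rules pass over those that are not, and their reading is None.
Of fragment0, fragment1, fragment2, fragment3 only 3 to 4 are there at a start; the rules pass over those that are not, and their reading is None.
At some moment in a run one of fragment0, fragment1, fragment2, fragment3 may be knocked a few centimetres aside while the robot is not near it.
Once in a run the grip may slacken for a moment while it holds something.
It also fails if it takes over 210 s, if anything falls off the work surface, if the arm or the gripper's body presses on something with over 40 N, if the wrist force passes 120 N, or if a joint passes its speed limit or range.

ROBOT

A 6-joint arm with a two-finger parallel gripper is mounted at the origin on the work surface. World frame = base frame: x ahead of the robot, y to its left, z up, the work surface at z = 0. Lengths are in mm, angles in degrees, forces in N, time in s.
With the tool pointing down it reaches from about 275 to 850 mm from the base axis. Payload 5.2 kg.
Tool frame: the origin (TCP) lies on the front face of the gripper's body, between the roots of the fingers; the fingertips stand 73 mm ahead of it and the grasp point (between the pads) lies 54 mm ahead of it (manip.tcp_to_tips is the distance from the TCP to the fingertips, in mm); z points along the fingers, y is the line along which they close (so a half turn about z gives the same grasp; the last joint's range is limited). The gripper opens to 85 mm and grips with 20 to 120 N. Pads are 22 mm wide; open, the fingers measure 114 mm over their backs; the gripper's body (76 mm by 85 mm) begins 54 mm behind the grasp point. The pads swing forward as they close: fully open they stand 13 mm farther back than shut.
Start: joints at [57.708, 14.817, 87.949, -0, 77.235, -11.62], TCP at [194.141, 514.602, 303.91] pointing down, gripper open.
Joint ranges: [-179.93, 179.93], [-52.35, 119.4], [10.71, 147.94], [-69.91, 249.91], [12.55, 155.21], [-178.61, 178.61]. Speed limits (degrees/s): [147.25, 147.25, 180, 180, 180, 180].

INTERFACE

Orientations are given as a 3x3 rotation matrix whose columns are the frame's x, y, z axes.
In Python, from station import state, eyes, ticket, nets, manip gives the robot as it stands.
- The arm moves only by the shell command python3 -m inch 'ROWS' [OPENING]. ROWS is JSON, a list that holds one entry, the list of rows, each a list of 6 numbers: the shift along the tool's x, y, z normalised to -1 to 1, where 1 is 20 mm, then the turn, a rotation vector about the tool's x, y, z normalised to -1 to 1, where 1 is 5 degrees. A call has 1 to 10 rows; each row shifts and turns the commanded pose from where the row before left it, along the tool's axes as they then stand; what a row does not reach is not made up. A row lasts 1/10 s, in which the tool goes at most 50 mm and 8.59 degrees, less where a joint would pass 70% of its speed; a pose out of reach is approached as far as the arm can. A call with a number of a shift or a turn outside -1 to 1 is refused whole. A call with a gripper value outside its range is refused whole. OPENING is the closure, from -1 (fully open) to 1 (shut), set as the call begins (- or left out, the last holds). The fingers move at their own pace and stop on an object; the grip force is fixed at half the most. Time passes only in rows, so rows that do not move let the fingers close. It gives the time, the measured TCP pose, the force, the opening and the grip force at its end, in the units of the state.
- state(): the state, without advancing time (a new reading comes with each control period).
- eyes.get_image(name): name is "side" or "top"; returns the picture (400x640x3 uint8, blue, green, red); there is no depth.
- eyes.camera_model(name): a dict with "K" (3x3 intrinsics, pixels), "dist_coeffs" ([k1, k2, p1, p2, k3] as OpenCV has them; the pictures are not rectified), "rvec" (rotation vector, rad) and "tvec" (3), from world to camera coordinates, as OpenCV has them. Camera axes: x right, y down, z forward; pixel columns grow to the right and rows downward; lengths in mm; the calibration is good to about 2 mm. A picture is of the moment at which its call begins. camera_model takes no time and is no camera call.
- ticket.close_job(): hands the job in; it is judged then, once.
Trained networks look in the newest picture that a camera, given by its name, has taken for a name from the list of things; names that differ only in an ending like _2 or _b are one class to them, and where a whole thing is asked for, a point or a joint stands for the part that bears it (a point fixed in the world has none). Each returns a list of dicts, best first, with "conf" (0 to 1); they miss things now and then, are a little off and sometimes report something else, mostly with a low value. They report only what shows in the picture. A call takes as long as a camera call.
- nets.trace(label, camera): "region" (400x640 bool, what is visible of it) and "position" ([column, row] in pixels, amid what is visible of it).
The state is a dict: "clock": time; "joint_pos": joint angles; "qd": joint speeds; "effort": joint torques, N m; "position": TCP position; "tcp_rot": TCP orientation; "contact_force": force on the tool from outside, world axes, zero at the start; "ft_torque": the same for the moment, N m; "gripper_width": opening from 0.0 (shut) to 1.0 (fully open); "finger_force": force on a finger pad.
Only numpy, scipy, OpenCV 4.12 (cv2) and the standard library are available. Lean on these libraries where they do the work, as an engineer would, in place of code of your own. Each camera call takes 0.05 s, during which the arm holds its last target. There are 200 camera calls.

## Working session

There is one attempt and no reset: what is moved stays moved. The work goes in short steps, Python scripts to look and compute and a shell command to move; the robot and the scene stay as the last step left them, time stands still between calls to the robot, and variables do not carry over. Pictures are saved under pics/ and viewed, at most 14 in all, crops included, and the job is handed in when it is done.

```bash
ls; mkdir -p pics; cat > h.py <<'E'
import numpy as np, cv2, json
from station import state, eyes, ticket, nets, manip
def cam(n):
    m=eyes.camera_model(n); return [np.array(m[k],float) for k in("K","dist_coeffs","rvec","tvec")]
def ray(n,px):
    K,d,r,t=cam(n); R=cv2.Rodrigues(r)[0]
    u=cv2.undistortPoints(np.array(px,float).reshape(-1,1,2),K,d).reshape(-1,2)
    D=np.c_[u,np.ones(len(u))]@R
    return -R.T@t.ravel(),D
def at_z(n,px,z):
    c,D=ray(n,px); return c+D*((z-c[2])/D[:,2])[:,None]
def proj(n,P):
    K,d,r,t=cam(n); return cv2.projectPoints(np.array(P,float).reshape(-1,1,3),r,t,K,d)[0].reshape(-1,2)
def blobs(lab,camn,z,minc=0.3):
    out=[]
    for o in nets.trace(lab,camn):
        if o["conf"]<minc: continue
        m=o["region"].astype(np.uint8); c=cv2.findContours(m,0,2)[0]
        c=max(c,key=cv2.contourArea).reshape(-1,2)
        w=at_z(camn,c,z)[:,:2].astype(np.float32)
        (x,y),(a,b),th=cv2.minAreaRect(w)
        if a<b: a,b,th=b,a,th+90
        out.append((round(o["conf"],2),[round(v) for v in o["position"]],round(x),round(y),round(a),round(b),round((th+90)%180-90,1)))
    return out
E
python3 - <<'E'
from h import *
for n in("top","side"):
    cv2.imwrite(f"pics/{n}0.png",eyes.get_image(n)); c,_=ray(n,[[320,200]]); print(n,c.round())
for l,z in(("shaft0",18),("fragment0",16),("cab_drawer0_handle",122),("tray",140),("jar",75),("brush",15),("visor",40)):
    print(l,*blobs(l,"top",z),sep="\n ")
s=state(); print(s["tcp_rot"],s["gripper_width"])
E
```

```text
pics
top [ 402.   61. 1081.]
side [ 118. -730. 1005.]
shaft0
 (0.72, [411, 232], 458, -172, 102, 37, -15.9)
 (0.58, [477, 216], 487, -355, 103, 42, 12.8)
fragment0
 (0.89, [441, 268], 350, -247, 52, 43, 8.0)
 (0.67, [428, 168], 628, -230, 54, 39, -23.1)
 (0.58, [391, 166], 633, -126, 54, 40, -12.9)
cab_drawer0_handle
 (0.65, [282, 174], 578, 174, 403, 127, -88.3)
tray
 (0.68, [391, 165], 606, -104, 48, 36, -13.8)
 (0.63, [279, 176], 576, 172, 395, 124, -89.5)
jar
 (0.62, [238, 284], 325, 286, 60, 52, 89.7)
brush
 (0.57, [418, 134], 735, -232, 199, 45, -86.2)
visor
 (0.79, [155, 204], 485, 486, 176, 155, 30.6)
[[-9.35621999e-01  3.53003498e-01 -7.86327244e-05]
 [ 3.53003505e-01  9.35621992e-01 -1.17686678e-04]
 [ 3.20266972e-05 -1.37867872e-04 -9.99999990e-01]] 0.9985915893994733
```

```bash
python3 -m inch --help 2>&1 | head -20
```

```text
invalid input: not JSON, or not a number
```

View pics/top0.png

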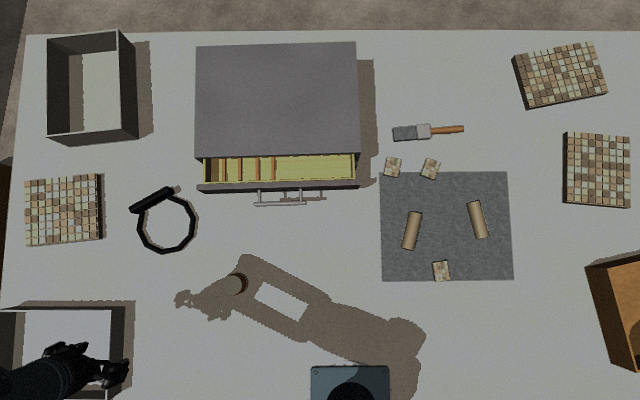

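View pics/side0.png

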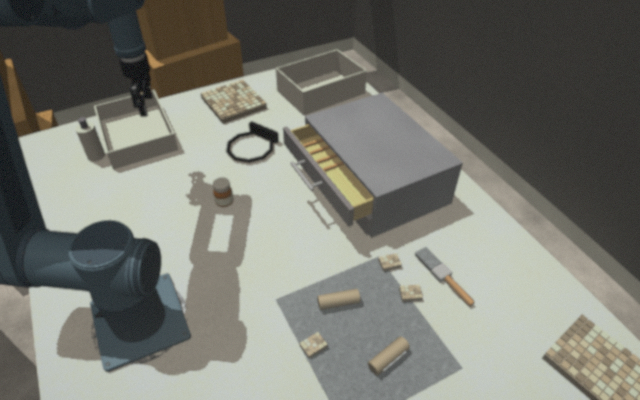

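The top view shows the cabinet with its drawer ajar (handle about (282,198)) and the shafts at (411,232) and (477,216). The fragments are at (392,167), (430,168) and (441,270), with the brush behind them. In the side view, shaft B's white label faces the side camera, low at (397,358). No label is visible on shaft A.

```bash
cat >> h.py <<'E'
def plan(p=None,yaw=None,cur=None):
    "yaw = world angle of tool x (tool down)"
    s=state(); P=np.array(s["position"]); R=np.array(s["tcp_rot"])
    y0=np.degrees(np.arctan2(R[1,0],R[0,0])); 
    if yaw is None: yaw=y0
    d=(yaw-y0+90)%180-90
    yaw=y0+d; print("now",P.round(1),"yaw %.1f"%y0,"j6 %.0f"%s["joint_pos"][5],"| turn z units %.2f"%(-d/5))
    if p is not None:
        a=np.radians(yaw); D=np.array(p)-P
        t=np.array([D[0]*np.cos(a)+D[1]*np.sin(a), D[0]*np.sin(a)-D[1]*np.cos(a), -D[2]])
        print("  tool shift mm",t.round(1),"units",(t/20).round(2))
E
python3 - <<'E'
from h import *
im=cv2.imread("pics/top0.png"); 
hsv=cv2.cvtColor(im,cv2.COLOR_BGR2HSV); print(im[100,280],im[100,370],im[187,280],im[168,320],im[30+70,385])
m=(cv2.absdiff(im,np.full_like(im,0)+im[100,280]).max(2)<14).astype(np.uint8)
m[:, :185]=0;m[:,366:]=0;m[165:]=0;m[:35]=0
m=cv2.morphologyEx(m,2,np.ones((5,5)))
c=max(cv2.findContours(m,0,2)[0],key=cv2.contourArea).reshape(-1,2)
print(cv2.minAreaRect(at_z("top",c,160)[:,:2].astype(np.float32)))
q=cv2.approxPolyDP(c,5,True).reshape(-1,2); print(q.tolist(),at_z("top",q,160).round()[:,:2].tolist())
a=cv2.resize(im[150:215,185:370],None,fx=4,fy=4,interpolation=cv2.INTER_CUBIC)
b=cv2.resize(im[190:290,395:500],None,fx=3,fy=3,interpolation=cv2.INTER_CUBIC)
s=cv2.imread("pics/side0.png"); b2=cv2.resize(s[275:385,300:425],None,fx=3,fy=2.72,interpolation=cv2.INTER_CUBIC)
W=np.zeros((570,745,3),np.uint8); W[:260,:740]=a; W[262:562,:315]=b; W[262:561,320:695]=b2[:299]
cv2.imwrite("pics/c1.png",W)
E
```

```text
[ 99  99 101] [81 90 97] [58 56 59] [ 98 152 153] [154 154 153]
((776.406982421875, 175.95458984375), (284.1386413574219, 399.9134216308594), 1.3321263790130615)
[[354, 42], [196, 47], [194, 156], [360, 150]] [[921.0, -16.0], [911.0, 379.0], [632.0, 372.0], [644.0, -25.0]]
```

View pics/c1.png

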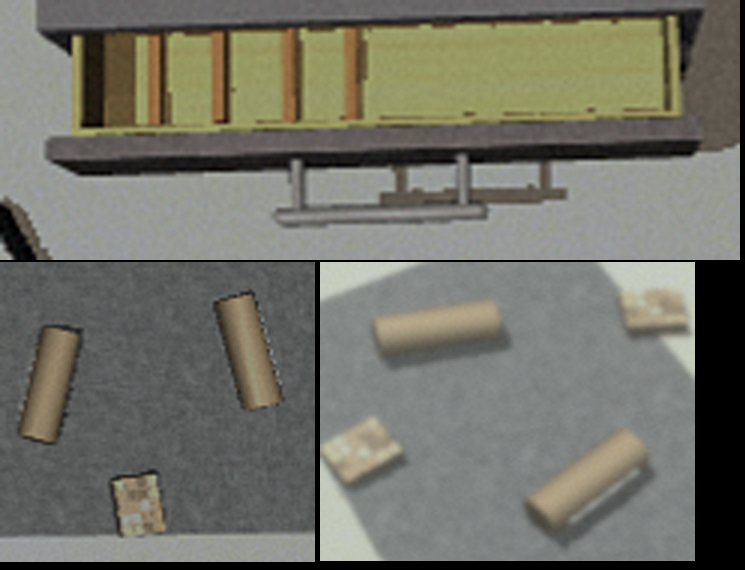

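The crop shows the handle ends at about (254,203.5) and (306,202.5). Shaft B's label is on its -y side and is just visible in both views. Shaft A's label is hidden below or on its +y side.

```bash
python3 - <<'E'
from h import *
h=at_z("top",[[254.2,203.3],[306,202.4]],122); print(h.round(1), np.linalg.norm(h[0]-h[1]))
m=h.mean(0); print("mid",m)
plan([m[0],m[1],230],1.5+90)
E
```

```text
[[521.4 232.7 122. ]
 [522.8 105.8 122. ]] 126.86423303367374
mid [522.08709085 169.24875516 122.        ]
now [194.1 514.6 303.8] yaw 159.3 j6 -12 | turn z units 13.57
  tool shift mm [-353.8  318.8   73.8] units [-17.69  15.94   3.69]
```

```bash
python3 -m inch '[[[0,0,0,0,0,1],[0,0,0,0,0,1],[0,0,0,0,0,1],[0,0,0,0,0,1],[0,0,0,0,0,1],[0,0,0,0,0,1],[0,0,0,0,0,1],[0,0,0,0,0,1],[0,0,0,0,0,1],[0,0,0,0,0,1]]]' 0.15
python3 -m inch '[[[0,0,0,0,0,1],[0,0,0,0,0,1],[0,0,0,0,0,1],[0,0,0,0,0,0.57],[-0.98,0.88,0,0,0,0],[-0.98,0.88,0,0,0,0],[-0.98,0.88,0,0,0,0],[-0.98,0.88,0,0,0,0],[-0.98,0.88,0,0,0,0],[-0.98,0.88,0,0,0,0]]]'
python3 -m inch '[[[-0.98,0.88,0,0,0,0],[-0.98,0.88,0,0,0,0],[-0.98,0.88,0,0,0,0],[-0.98,0.88,0,0,0,0],[-0.98,0.88,0,0,0,0],[-0.98,0.88,0,0,0,0],[-0.98,0.88,0,0,0,0],[-0.98,0.88,0,0,0,0],[-0.98,0.88,0,0,0,0],[-0.98,0.88,0,0,0,0]]]'
python3 -m inch '[[[-0.98,0.88,0,0,0,0],[-0.98,0.88,0,0,0,0],[0,0,0.5,0,0,0],[0,0,0.5,0,0,0],[0,0,0.5,0,0,0],[0,0,0.5,0,0,0],[0,0,0.5,0,0,0],[0,0,0,0,0,0],[0,0,0,0,0,0]]]'
python3 -c "
from h import *
plan([522.1,169.2,182],91.5); print(state()['gripper_width'])
print(blobs('cab_drawer0_handle','side',122))
cv2.imwrite('pics/s1.png',cv2.resize(eyes.get_image('side')[100:260,220:480],None,fx=3,fy=3))"
```

```text
clock: 1.45
position: [194.1, 514.6, 303.9]
tcp_rot: [[-0.328, 0.945, -0.0], [0.945, 0.328, 0.0], [0.0, 0.0, -1.0]]
contact_force: [-0.3, -0.1, -0.2]
gripper_width: 0.426
finger_force: 0.0
clock: 2.45
position: [303.3, 398.9, 304.0]
tcp_rot: [[-0.026, 1.0, 0.0], [1.0, 0.026, 0.0], [0.0, 0.0, -1.0]]
contact_force: [0.6, -0.3, 0.8]
gripper_width: 0.424
finger_force: 0.0
clock: 3.45
position: [484.4, 207.5, 304.0]
tcp_rot: [[-0.026, 1.0, 0.0], [1.0, 0.026, 0.0], [0.0, 0.0, -1.0]]
contact_force: [0.2, -0.2, -0.5]
gripper_width: 0.429
finger_force: 0.0
clock: 4.35
position: [519.7, 170.4, 253.7]
tcp_rot: [[-0.026, 1.0, -0.0], [1.0, 0.026, -0.0], [-0.0, -0.0, -1.0]]
contact_force: [0.1, 0.7, 0.7]
gripper_width: 0.43
finger_force: 0.0
now [519.7 170.4 253.7] yaw 91.5 j6 5 | turn z units 0.00
  tool shift mm [-1.3  2.4 71.7] units [-0.06  0.12  3.59]
0.4302018197392866
[(0.89, [331, 175], 581, 171, 442, 133, -87.9)]
```

View pics/s1.png

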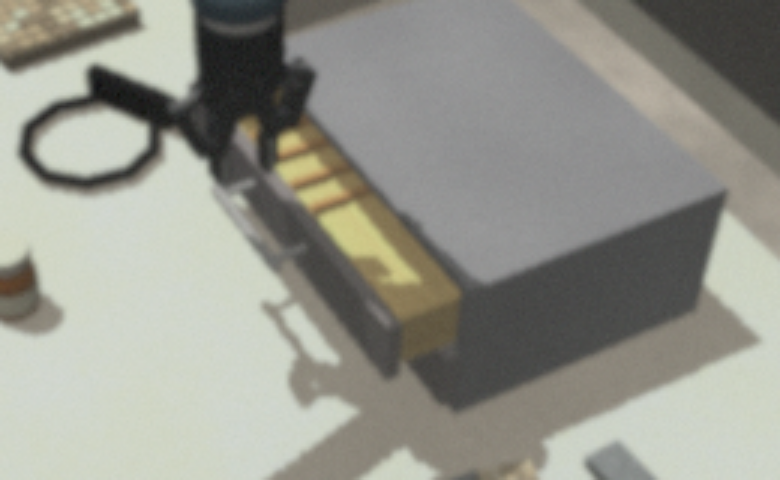

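The fingers straddle the line of the bar, with the drawer front beside it, so I'll narrow them slightly and go down.

```bash
python3 -m inch '[[[-0.06,0.12,0.4,0,0,0],[0,0,0.4,0,0,0],[0,0,0.4,0,0,0],[0,0,0.4,0,0,0],[0,0,0.4,0,0,0],[0,0,0.4,0,0,0],[0,0,0.4,0,0,0]]]' 0.29
python3 -m inch '[[[0,0,0.4,0,0,0],[0,0,0.4,0,0,0],[0,0,0,0,0,0]]]'
python3 -m inch '[[[0,0,0,0,0,0],[0,0,0,0,0,0],[0,0,0,0,0,0],[0,0,0,0,0,0],[0,0,0,0,0,0]]]' 1
```

```text
clock: 5.15
position: [522.3, 168.9, 197.1]
tcp_rot: [[-0.026, 1.0, -0.0], [1.0, 0.026, -0.0], [-0.0, -0.0, -1.0]]
contact_force: [-0.5, 0.4, -0.4]
gripper_width: 0.355
finger_force: 0.0
clock: 5.45
position: [521.9, 168.9, 180.7]
tcp_rot: [[-0.026, 1.0, -0.002], [1.0, 0.026, -0.0], [-0.0, -0.002, -1.0]]
contact_force: [0.8, -0.2, 0.0]
gripper_width: 0.355
finger_force: 0.0
clock: 5.95
position: [522.4, 169.0, 182.1]
tcp_rot: [[-0.026, 1.0, 0.0], [1.0, 0.026, 0.0], [0.0, 0.0, -1.0]]
contact_force: [-0.9, -0.5, 0.3]
gripper_width: 0.102
finger_force: 58.6
```

```bash
python3 -m inch '[[[0,-0.3,0,0,0,0],[0,-0.5,0,0,0,0],[0,-0.5,0,0,0,0],[0,-0.5,0,0,0,0],[0,-0.5,0,0,0,0],[0,-0.5,0,0,0,0],[0,-0.5,0,0,0,0],[0,-0.5,0,0,0,0],[0,-0.5,0,0,0,0],[0,-0.3,0,0,0,0]]]'
python3 -m inch '[[[0,-0.3,0,0,0,0],[0,-0.3,0,0,0,0],[0,-0.3,0,0,0,0],[0,0,0,0,0,0]]]'
python3 -c "
from h import *
cv2.imwrite('pics/t2.png',eyes.get_image('top')[130:290,180:500].repeat(2,0).repeat(2,1))"
```

```text
clock: 6.95
position: [429.4, 166.7, 182.1]
tcp_rot: [[-0.026, 1.0, -0.0], [1.0, 0.026, 0.0], [0.0, -0.0, -1.0]]
contact_force: [1.2, 1.2, 1.5]
gripper_width: 0.1
finger_force: 59.4
clock: 7.35
position: [411.5, 166.2, 182.1]
tcp_rot: [[-0.026, 1.0, -0.001], [1.0, 0.026, 0.0], [0.0, -0.001, -1.0]]
contact_force: [-1.0, 2.4, 3.8]
gripper_width: 0.1
finger_force: 59.8
```

View pics/t2.png

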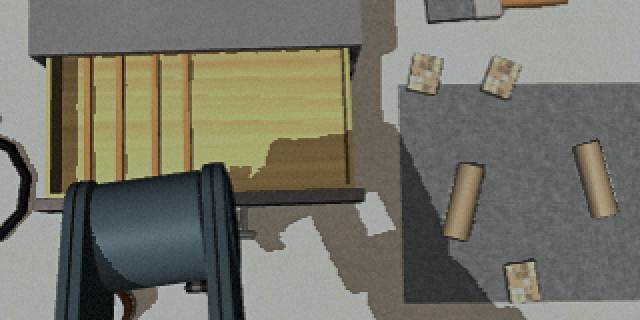

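```bash
python3 -m inch '[[[0,0,0,0,0,0],[0,0,0,0,0,0],[0,0,0,0,0,0],[0,0,-0.5,0,0,0],[0,0,-1,0,0,0],[0,0,-1,0,0,0],[0,0,-1,0,0,0],[0,0,-1,0,0,0],[0,0,-1,0,0,0]]]' 0.29
python3 -m inch '[[[1,0,-0.5,0,0,0],[1,0,0,0,0,0],[1,0,0,0,0,0],[1,0,0,0,0,0],[1,0,0,0,0,0],[1,0,0,0,0,0],[1,0,0,0,0,0],[1,0,0,0,0,0],[1,0,0,0,0,0],[1,0,0,0,0,0]]]' -1
cat >> h.py <<'E'
def labels(n,shaft,im=None):
    "shaft=(x,y,axis deg): bright-pixel score per label angle; angle from up toward the shaft's left normal (+y side)"
    x,y,a=shaft; a=np.radians(a); u=np.array([np.cos(a),np.sin(a),0]); l=np.array([-u[1],u[0],0]); c=np.array([x,y,18.])
    if im is None: im=eyes.get_image(n)
    cam_c,_=ray(n,[[320,200]]); res=[]
    for th in range(-180,180,10):
        r=np.radians(th); nn=np.array([0,0,1])*np.cos(r)+l*np.sin(r); p=c+18*nn
        if (cam_c-p)@nn/np.linalg.norm(cam_c-p)<0.12: continue
        px=proj(n,[p+u*s for s in np.linspace(-28,28,15)]).round().astype(int)
        b=np.array([im[v,w] for w,v in px],float); res.append((th,int(b[:,0].mean()),int(b[:,2].mean())))
    return res
E
python3 - <<'E'
from h import *
A=(458,-172,-15.9);B=(487,-355,12.8)
S=cv2.imread("pics/side0.png");T=cv2.imread("pics/top0.png")
for nm,s in(("A",A),("B",B)):
    print(nm,"side",labels("side",s,S)); print(nm,"top",labels("top",s,T))
im=eyes.get_image("top"); cv2.imwrite('pics/t3.png',im)
for l,z in(("shaft0",18),("fragment0",16)): print(l,*blobs(l,"top",z),sep="\n ")
# drawer interior: yellow floor
hsv=cv2.cvtColor(im,cv2.COLOR_BGR2HSV)
m=cv2.inRange(hsv,(20,60,40),(40,255,255)); m[:,:185]=0;m[:,375:]=0;m[:140]=0;m[250:]=0
ys,xs=np.where(m); print("yellow",xs.min(),xs.max(),ys.min(),ys.max())
for col in(300,320,340):
    r=np.where(m[:,col])[0]; print(col,r.min(),r.max(),at_z("top",[[col,r.max()+.5]],90).round(1),at_z("top",[[col,r.max()+.5]],146).round(1))
h=state();print(h["position"])
a=cv2.resize(im[145:225,185:370],None,fx=4,fy=4,interpolation=cv2.INTER_CUBIC);cv2.imwrite("pics/c3.png",a)
E
```

```text
clock: 8.3
position: [412.3, 166.0, 293.4]
tcp_rot: [[-0.026, 1.0, 0.001], [1.0, 0.026, -0.0], [-0.0, 0.0, -1.0]]
contact_force: [0.8, -1.0, 0.1]
gripper_width: 0.354
finger_force: 0.0
clock: 9.3
position: [407.2, 366.8, 302.6]
tcp_rot: [[-0.026, 1.0, 0.0], [1.0, 0.026, -0.0], [-0.0, 0.0, -1.0]]
contact_force: [0.2, -0.2, -0.5]
gripper_width: 1.0
finger_force: 0.0
A side [(-110, 79, 85), (-100, 77, 86), (-90, 76, 90), (-80, 79, 97), (-70, 86, 107), (-60, 95, 121), (-50, 107, 138), (-40, 117, 152), (-30, 126, 166), (-20, 133, 174), (-10, 137, 180), (0, 136, 179), (10, 132, 174), (20, 129, 166), (30, 126, 157), (40, 126, 149)]
A top [(-70, 50, 58), (-60, 50, 63), (-50, 50, 73), (-40, 62, 93), (-30, 76, 112), (-20, 86, 125), (-10, 94, 136), (0, 101, 144), (10, 103, 148), (20, 101, 145), (30, 91, 132), (40, 82, 120), (50, 70, 104), (60, 59, 89), (70, 47, 70), (80, 52, 69), (90, 66, 79)]
B side [(-90, 110, 110), (-80, 121, 123), (-70, 128, 131), (-60, 115, 125), (-50, 96, 117), (-40, 99, 128), (-30, 112, 145), (-20, 121, 160), (-10, 130, 170), (0, 133, 176), (10, 133, 177), (20, 132, 175), (30, 127, 168), (40, 123, 162), (50, 118, 153), (60, 117, 148)]
B top [(-60, 111, 108), (-50, 112, 111), (-40, 73, 86), (-30, 60, 92), (-20, 76, 113), (-10, 89, 129), (0, 97, 139), (10, 106, 149), (20, 112, 151), (30, 112, 151), (40, 101, 143), (50, 82, 119), (60, 72, 106), (70, 60, 89), (80, 48, 72), (90, 42, 62), (100, 41, 56)]
shaft0
 (0.62, [476, 219], 486, -354, 102, 41, 13.4)
 (0.62, [410, 228], 457, -171, 104, 40, -16.8)
fragment0
 (0.76, [392, 166], 634, -125, 58, 45, -14.1)
 (0.67, [428, 166], 629, -230, 55, 40, -24.2)
 (0.63, [440, 272], 349, -246, 53, 43, 8.2)
yellow 203 357 154 228
300 156 222 [[476.  122.4  90. ]] [[471.8 119.  146. ]]
320 155 218 [[485.7  72.1  90. ]] [[481.   71.5 146. ]]
340 155 224 [[470.2  22.   90. ]] [[466.4  24.2 146. ]]
[407.06996593 366.6010146  302.16754806]
```

View pics/c3.png

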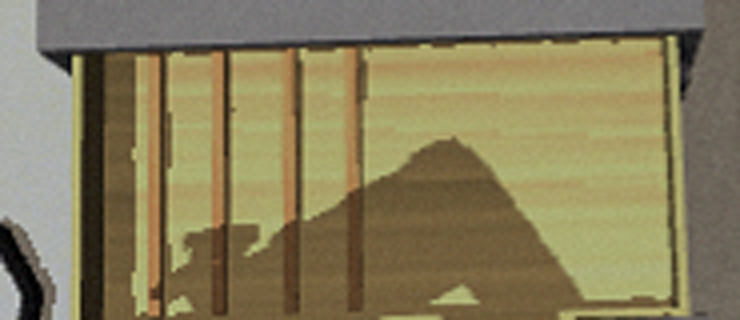

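```bash
python3 - <<'E'
from h import *
a=np.radians(1.5);u=np.array([np.cos(a),np.sin(a)]);l=np.array([-u[1],u[0]]);o=np.array([411.8,166.2])+116*u
for z,px in((98,[[223.5,165],[239.75,165],[257.5,165],[273,165]]),(90,[[351,165]]),(138,[[354,165]]),(138,[[205,165]])):
    print(z,((at_z("top",px,z)[:,:2]-o)@np.c_[u,l]).round(1).tolist())
plan([487,-354.5,200],13)
plan([487,-354.5,200],193)
E
```

```text
98 [[99.2, 145.1], [97.8, 103.7], [96.3, 58.5], [95.0, 19.1]]
90 [[90.2, -179.8]]
138 [[79.4, -183.5]]
138 [[91.5, 180.2]]
now [407.1 366.6 302.2] yaw 91.6 j6 29 | turn z units 15.72
  tool shift mm [-84.3 720.6 102.2] units [-4.22 36.03  5.11]
now [407.1 366.6 302.2] yaw 91.6 j6 29 | turn z units 15.72
  tool shift mm [-84.3 720.6 102.2] units [-4.22 36.03  5.11]
```

```bash
python3 -m inch '[[[0,0,0,0,0,1],[0,0,0,0,0,1],[0,0,0,0,0,1],[0,0,0,0,0,1],[0,0,0,0,0,1],[0,0,0,0,0,1],[0,0,0,0,0,1],[0,0,0,0,0,1],[0,0,0,0,0,1],[0,0,0,0,0,1]]]' -0.41 >/dev/null
python3 -m inch '[[[0,0,0,0,0,1],[0,0,0,0,0,1],[0,0,0,0,0,1],[0,0,0,0,0,1],[0,0,0,0,0,1],[0,0,0,0,0,0.7],[-0.12,1,0,0,0,0],[-0.12,1,0,0,0,0],[-0.12,1,0,0,0,0],[-0.12,1,0,0,0,0]]]' >/dev/null
python3 -m inch '[[[-0.12,1,0,0,0,0],[-0.12,1,0,0,0,0],[-0.12,1,0,0,0,0],[-0.12,1,0,0,0,0],[-0.12,1,0,0,0,0],[-0.12,1,0,0,0,0],[-0.12,1,0,0,0,0],[-0.12,1,0,0,0,0],[-0.12,1,0,0,0,0],[-0.12,1,0,0,0,0]]]' >/dev/null
python3 -m inch '[[[-0.12,1,0,0,0,0],[-0.12,1,0,0,0,0],[-0.12,1,0,0,0,0],[-0.12,1,0,0,0,0],[-0.12,1,0,0,0,0],[-0.12,1,0,0,0,0],[-0.12,1,0,0,0,0],[-0.12,1,0,0,0,0],[-0.12,1,0,0,0,0],[-0.12,1,0,0,0,0]]]' >/dev/null
python3 -m inch '[[[-0.12,1,0,0,0,0],[-0.12,1,0,0,0,0],[-0.12,1,0,0,0,0],[-0.12,1,0,0,0,0],[-0.12,1,0,0,0,0],[-0.12,1,0,0,0,0],[-0.12,1,0,0,0,0],[-0.12,1,0,0,0,0],[-0.12,1,0,0,0,0],[-0.12,1,0,0,0,0]]]' >/dev/null
python3 -m inch '[[[-0.12,1,0,0,0,0],[-0.12,1,0,0,0,0],[0,0,1,0,0,0],[0,0,1,0,0,0],[0,0,1,0,0,0],[0,0,1,0,0,0],[0,0,1,0,0,0],[0,0,0,0,0,0],[0,0,0,0,0,0]]]'
python3 -c "
from h import *
plan([487,-354.5,79],13)"
```

```text
clock: 15.35
position: [484.8, -355.5, 201.8]
tcp_rot: [[0.974, 0.225, -0.001], [0.225, -0.974, 0.001], [-0.0, -0.001, -1.0]]
contact_force: [0.2, -0.3, 0.6]
gripper_width: 0.704
finger_force: 0.0
now [ 484.8 -355.5  201.8] yaw 13.0 j6 30 | turn z units -0.00
  tool shift mm [  2.4  -0.5 122.8] units [ 0.12 -0.02  6.14]
```

```bash
python3 -m inch '[[[0.12,0,1,0,0,0],[0,0,1,0,0,0],[0,0,1,0,0,0],[0,0,1,0,0,0],[0,0,1,0,0,0],[0,0,0.7,0,0,0],[0,0,0.44,0,0,0],[0,0,0,0,0,0]]]'
python3 -m inch '[[[0,-0.3,0,0,0,0],[0,-0.25,0,0,0,0],[0,-0.15,0,0,0,0],[0,-0.15,0,0,0,0],[0,-0.15,0,0,0,0],[0,-0.15,0,0,0,0],[0,-0.15,0,0,0,0],[0,-0.15,0,0,0,0],[0,-0.15,0,0,0,0],[0,-0.1,0,0,0,0]]]'
python3 -m inch '[[[0,-0.05,0,0,0,0],[0,-0.05,0,0,0,0],[0,0,0,0,0,0],[0,0.3,0,0,0,0],[0,0.3,0,0,0,0],[0,0,-1,0,0,0],[0,0,-1,0,0,0],[0,0,-1,0,0,0],[0,0,-1,0,0,0],[0,0,0,0,0,0]]]'
python3 - <<'E'
from h import *
im=eyes.get_image("side"); cv2.imwrite("pics/s4.png",cv2.resize(im[210:390,280:480],None,fx=3,fy=3))
for o in (blobs("shaft0","side",18)+blobs("fragment0","side",16)): print(o)
for s in((480,-332,13),(481.6,-330,13)): print(labels("side",s,im))
plan()
E
```

```text
clock: 16.15
position: [487.0, -354.4, 78.6]
tcp_rot: [[0.974, 0.225, -0.001], [0.225, -0.974, 0.001], [-0.001, -0.001, -1.0]]
contact_force: [0.4, 0.6, -0.1]
gripper_width: 0.706
finger_force: 0.0
clock: 17.15
position: [479.3, -320.9, 79.0]
tcp_rot: [[0.974, 0.225, -0.0], [0.225, -0.974, 0.0], [-0.0, -0.0, -1.0]]
contact_force: [0.1, 0.2, 0.2]
gripper_width: 0.705
finger_force: 0.0
clock: 18.15
position: [483.1, -333.0, 162.1]
tcp_rot: [[0.975, 0.224, 0.004], [0.224, -0.975, -0.004], [0.003, 0.005, -1.0]]
contact_force: [1.3, -1.1, 0.3]
gripper_width: 0.708
finger_force: 0.0
(0.97, [345, 298], 456, -171, 104, 43, -15.7)
(0.95, [380, 350], 481, -332, 112, 40, 14.8)
(0.56, [313, 346], 347, -252, 58, 47, 9.2)
[(-90, 88, 100), (-80, 88, 104), (-70, 95, 116), (-60, 114, 137), (-50, 137, 161), (-40, 147, 170), (-30, 149, 173), (-20, 144, 168), (-10, 120, 146), (0, 101, 130), (10, 95, 122), (20, 90, 115), (30, 84, 105), (40, 82, 101), (50, 84, 96), (60, 85, 94)]
[(-90, 88, 105), (-80, 93, 115), (-70, 107, 129), (-60, 127, 149), (-50, 142, 165), (-40, 148, 171), (-30, 148, 172), (-20, 134, 158), (-10, 108, 136), (0, 98, 126), (10, 92, 117), (20, 88, 111), (30, 81, 99), (40, 82, 95), (50, 89, 94), (60, 92, 94)]
now [ 481.4 -331.1  158.4] yaw 13.0 j6 32 | turn z units -0.00
```

View pics/s4.png

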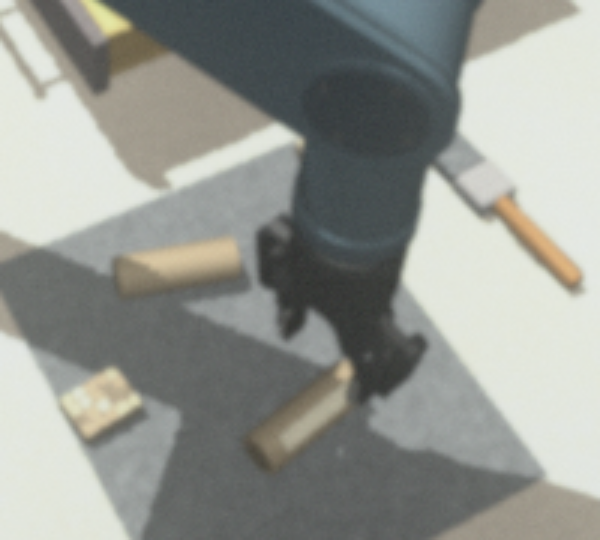

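Shaft B's label now shows about 35° short of the top on the camera side, at about (375,347) in the full picture. I'll roll it a further ~12 mm.

```bash
python3 -m inch '[[[0,0,1,0,0,0],[0,0,1,0,0,0],[0,0,1,0,0,0],[0,0,1,0,0,0],[0,-0.3,0,0,0,0],[0,-0.2,0,0,0,0],[0,-0.1,0,0,0,0],[0,-0.1,0,0,0,0],[0,-0.1,0,0,0,0],[0,-0.1,0,0,0,0]]]'
python3 -m inch '[[[0,-0.1,0,0,0,0],[0,-0.1,0,0,0,0],[0,-0.1,0,0,0,0],[0,-0.05,0,0,0,0],[0,0,0,0,0,0],[0,0.3,0,0,0,0],[0,0.3,0,0,0,0],[0,0,-1,0,0,0],[0,0,-1,0,0,0],[0,0,-1,0,0,0]]]'
python3 -m inch '[[[0,0,-1,0,0,0],[0,0,-1,0,0,0],[0,0,-1,0,0,0],[0,0,0,0,0,0]]]'
python3 - <<'E'
from h import *
im=eyes.get_image("side"); cv2.imwrite("pics/s5.png",im)
b=blobs("shaft0","side",18)
for o in b: print(o, labels("side",(o[2],o[3],o[6]),im))
plan()
E
```

```text
clock: 19.3
position: [477.9, -313.6, 79.9]
tcp_rot: [[0.974, 0.225, 0.001], [0.225, -0.974, -0.001], [0.001, 0.001, -1.0]]
contact_force: [-0.5, 0.1, -0.1]
gripper_width: 0.708
finger_force: 0.1
clock: 20.3
position: [478.8, -319.1, 139.6]
tcp_rot: [[0.975, 0.224, -0.0], [0.224, -0.975, 0.0], [-0.0, -0.0, -1.0]]
contact_force: [-0.3, -0.5, 0.9]
gripper_width: 0.706
finger_force: 0.0
clock: 20.7
position: [480.1, -320.1, 202.2]
tcp_rot: [[0.975, 0.224, 0.004], [0.224, -0.975, -0.004], [0.003, 0.005, -1.0]]
contact_force: [-0.6, -0.8, 0.1]
gripper_width: 0.703
finger_force: 0.0
(0.76, [377, 344], 478, -318, 113, 40, 14.3) [(-90, 87, 101), (-80, 88, 107), (-70, 91, 115), (-60, 97, 124), (-50, 105, 136), (-40, 113, 147), (-30, 124, 162), (-20, 139, 173), (-10, 169, 184), (0, 185, 193), (10, 182, 190), (20, 168, 180), (30, 140, 155), (40, 115, 127), (50, 101, 110), (60, 98, 103)]
(0.65, [340, 298], 457, -170, 106, 44, -15.2) [(-110, 89, 102), (-100, 88, 104), (-90, 89, 110), (-80, 94, 119), (-70, 103, 131), (-60, 115, 149), (-50, 127, 166), (-40, 139, 183), (-30, 150, 199), (-20, 158, 209), (-10, 162, 214), (0, 160, 212), (10, 154, 202), (20, 150, 189), (30, 150, 177), (40, 153, 169)]
now [ 478.9 -318.9  199.2] yaw 13.0 j6 32 | turn z units -0.00
```

```bash
python3 -m inch '[[[0,0,1,0,0,0],[0,0,1,0,0,0],[0,0,1,0,0,0],[0,0,1,0,0,0],[0,0,1,0,0,0],[0,0,0.6,0,0,0],[0,0,0.36,0,0,0],[0,0,0,0,0,0]]]'
python3 -m inch '[[[0,0,0,0,0,0],[0,0,0,0,0,0],[0,0,0,0,0,0],[0,0,0,0,0,0]]]' 0.1
python3 -m inch '[[[0,0,0,0,0,0],[0,0,0,0,0,0],[0,0,0,0,0,0],[0,0,-0.3,0,0,0],[0,0,-0.7,0,0,0],[0,0,-1,0,0,0],[0,0,-1,0,0,0],[0,0,-1,0,0,0],[0,0,-1,0,0,0],[0,0,-1,0,0,0]]]' 1
python3 -m inch '[[[0,0,-1,0,0,0],[0,0,-1,0,0,0],[0,0,-1,0,0,0],[0,0,0,0,0,0]]]'
python3 - <<'E'
from h import *
im=eyes.get_image("side"); cv2.imwrite("pics/s6.png",im)
b=nets.trace("shaft0","side")
for o in b: print(o["conf"],o["position"])
P=np.array(state()["position"]); print(P); u,v=proj("side",[P-[0,0,60]])[0].astype(int); print(u,v)
cv2.imwrite("pics/c6.png",cv2.resize(im[max(0,v-60):v+60,max(0,u-80):u+80],None,fx=4,fy=4,interpolation=cv2.INTER_CUBIC))
a=np.radians(1.5);U=np.array([np.cos(a),np.sin(a)]);L=np.array([-U[1],U[0]]);o=np.array([411.8,166.2])+116*U
t=o+20*U+39*L; print("groove1 target",t)
plan([*t,300],1.5)
E
```

```text
clock: 21.6
position: [478.2, -318.0, 78.6]
tcp_rot: [[0.974, 0.224, -0.002], [0.224, -0.974, 0.002], [-0.001, -0.002, -1.0]]
contact_force: [-0.5, 0.0, -0.2]
gripper_width: 0.704
finger_force: 0.0
clock: 22.0
position: [479.0, -318.6, 80.6]
tcp_rot: [[0.974, 0.225, 0.001], [0.225, -0.974, -0.001], [0.001, 0.001, -1.0]]
contact_force: [1.3, -0.1, -0.0]
gripper_width: 0.451
finger_force: 0.0
clock: 23.0
position: [478.6, -318.2, 201.5]
tcp_rot: [[0.974, 0.225, 0.0], [0.225, -0.974, -0.0], [0.0, 0.0, -1.0]]
contact_force: [1.2, -0.3, -3.4]
gripper_width: 0.401
finger_force: 60.1
clock: 23.4
position: [479.7, -319.2, 263.7]
tcp_rot: [[0.974, 0.225, 0.005], [0.225, -0.974, -0.005], [0.003, 0.005, -1.0]]
contact_force: [-0.2, -0.4, -2.2]
gripper_width: 0.4
finger_force: 60.1
0.95 [339.5, 299.7]
0.67 [377.5, 304.6]
[ 478.64915307 -318.21292108  260.1645861 ]
386 298
groove1 target [546.73249521 208.74670064]
now [ 478.6 -318.2  260.2] yaw 13.0 j6 32 | turn z units 2.30
  tool shift mm [  81.9 -525.   -39.8] units [  4.09 -26.25  -1.99]
```

View pics/c6.png

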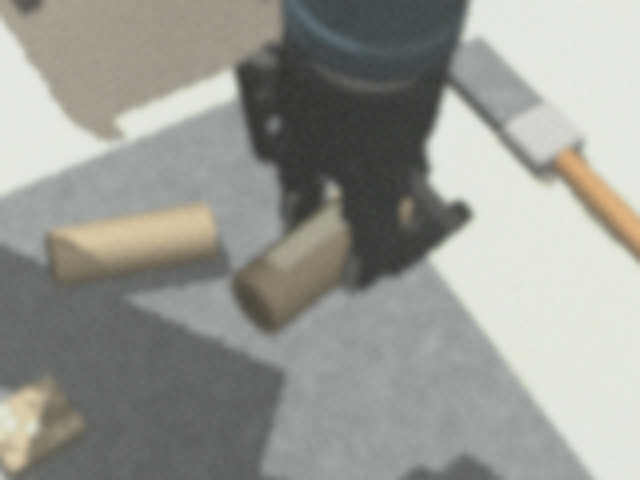

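```bash
python3 -m inch '[[[0,0,0,0,0,1],[0,0,0,0,0,1],[0,0,0,0,0,0.3],[0.17,-0.97,0,0,0,0],[0.17,-0.97,0,0,0,0],[0.17,-0.97,0,0,0,0],[0.17,-0.97,0,0,0,0],[0.17,-0.97,0,0,0,0],[0.17,-0.97,0,0,0,0],[0.17,-0.97,0,0,0,0]]]' >/dev/null
python3 -m inch '[[[0.17,-0.97,0,0,0,0],[0.17,-0.97,0,0,0,0],[0.17,-0.97,0,0,0,0],[0.17,-0.97,0,0,0,0],[0.17,-0.97,0,0,0,0],[0.17,-0.97,0,0,0,0],[0.17,-0.97,0,0,0,0],[0.17,-0.97,0,0,0,0],[0.17,-0.97,0,0,0,0],[0.17,-0.97,0,0,0,0]]]' 
python3 -m inch '[[[0.17,-0.97,0,0,0,0],[0.17,-0.97,0,0,0,0],[0.17,-0.97,0,0,0,0],[0.17,-0.97,0,0,0,0],[0.17,-0.97,0,0,0,0],[0.17,-0.97,0,0,0,0],[0.17,-0.97,0,0,0,0],[0.17,-0.97,0,0,0,0],[0.17,-0.97,0,0,0,0],[0.17,-0.97,0,0,0,0]]]' >/dev/null
python3 -m inch '[[[0,0,0,0,0,0],[0,0,0,0,0,0]]]'
python3 - <<'E'
from h import *
im=eyes.get_image("side"); t=eyes.get_image("top")
P=np.array(state()["position"]); plan([556.7,209,172],1.5)
out=[]
for n,i in(("side",im),("top",t)):
    u,v=proj(n,[P-[0,0,60]])[0].astype(int); c=i[max(0,v-50):v+50,u-62:u+63]; out.append(cv2.resize(c,(375,300),interpolation=cv2.INTER_CUBIC))
cv2.imwrite("pics/c7.png",np.hstack(out))
E
```

```text
clock: 25.5
position: [527.2, 15.2, 259.7]
tcp_rot: [[1.0, 0.028, -0.001], [0.028, -1.0, 0.001], [-0.001, -0.001, -1.0]]
contact_force: [-1.4, 0.2, -3.0]
gripper_width: 0.4
finger_force: 60.2
clock: 26.7
position: [555.9, 208.7, 259.5]
tcp_rot: [[1.0, 0.029, -0.001], [0.029, -1.0, -0.0], [-0.001, 0.0, -1.0]]
contact_force: [-0.9, -0.6, -3.3]
gripper_width: 0.4
finger_force: 60.3
now [556.3 207.6 259.7] yaw 1.5 j6 98 | turn z units 0.01
  tool shift mm [ 0.4 -1.3 87.7] units [ 0.02 -0.07  4.39]
```

View pics/c7.png

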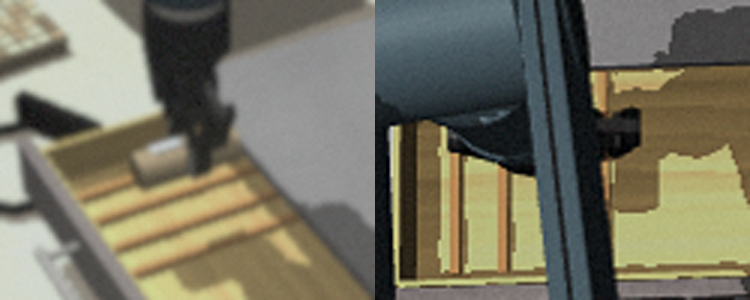

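The shaft is over groove1 with its label still on top, so I'm lowering it and letting go.

```bash
python3 -m inch '[[[0.02,-0.07,1,0,0,0],[0,0,1,0,0,0],[0,0,1,0,0,0],[0,0,0.6,0,0,0],[0,0,0.3,0,0,0],[0,0,0.25,0,0,0],[0,0,0.2,0,0,0],[0,0,0,0,0,0],[0,0,0,0,0,0]]]'
python3 -m inch '[[[0,0,0,0,0,0],[0,0,0,0,0,0],[0,0,0,0,0,0],[0,0,0,0,0,0],[0,0,0,0,0,0]]]' -0.2
python3 -m inch '[[[0,0,-0.5,0,0,0],[0,0,-1,0,0,0],[0,0,-1,0,0,0],[0,0,-1,0,0,0],[0,0,-1,0,0,0],[0,0,-1,0,0,0],[0,0,-1,0,0,0],[0,0,0,0,0,0]]]'
python3 - <<'E'
from h import *
print(blobs("shaft0","side",108)); print(blobs("shaft0","top",18))
plan([456.5,-171,250],-15.5)
E
```

```text
clock: 27.7
position: [557.7, 209.1, 173.5]
tcp_rot: [[1.0, 0.026, 0.001], [0.026, -1.0, 0.0], [0.001, -0.0, -1.0]]
contact_force: [-0.5, 0.3, -3.3]
gripper_width: 0.398
finger_force: 60.4
clock: 28.2
position: [557.5, 209.0, 173.1]
tcp_rot: [[1.0, 0.026, 0.0], [0.026, -1.0, 0.0], [0.0, -0.0, -1.0]]
contact_force: [-0.0, -0.3, 0.0]
gripper_width: 0.598
finger_force: 0.0
clock: 29.0
position: [558.7, 209.3, 306.9]
tcp_rot: [[1.0, 0.026, 0.007], [0.026, -1.0, 0.001], [0.007, -0.001, -1.0]]
contact_force: [1.3, -0.2, 0.4]
gripper_width: 0.601
finger_force: 0.0
[(0.59, [342, 300], 426, -222, 96, 38, -14.3), (0.53, [299, 144], 571, 312, 79, 58, 69.3)]
[(0.73, [410, 229], 458, -171, 101, 37, -13.4)]
now [557.4 209.  303.4] yaw 1.5 j6 98 | turn z units 3.40
  tool shift mm [  4.3 393.2  53.4] units [ 0.22 19.66  2.67]
```

```bash
python3 -m inch '[[[0,0,0,0,0,1],[0,0,0,0,0,1],[0,0,0,0,0,1],[0,0,0,0,0,0.4],[0,1,0,0,0,0],[0,1,0,0,0,0],[0,1,0,0,0,0],[0,1,0,0,0,0],[0,1,0,0,0,0],[0,1,0,0,0,0]]]' -0.41 >/dev/null
python3 -m inch '[[[0,1,0,0,0,0],[0,1,0,0,0,0],[0,1,0,0,0,0],[0,1,0,0,0,0],[0,1,0,0,0,0],[0,1,0,0,0,0],[0,1,0,0,0,0],[0,1,0,0,0,0],[0,1,0,0,0,0],[0,1,0,0,0,0]]]' >/dev/null
python3 -m inch '[[[0.27,0.8,1,0,0,0],[0,0.85,1,0,0,0],[0,1,1,0,0,0],[0,1,1,0,0,0],[0,0,1,0,0,0],[0,0,0,0,0,0],[0,0,0,0,0,0]]]'
python3 - <<'E'
from h import *
plan([458,-171,79],-15)
E
```

```text
clock: 31.8
position: [456.9, -170.7, 202.2]
tcp_rot: [[0.964, -0.268, -0.002], [-0.268, -0.964, 0.001], [-0.002, -0.001, -1.0]]
contact_force: [-0.4, 0.1, 0.7]
gripper_width: 0.706
finger_force: 0.0
now [ 456.9 -170.7  202.2] yaw -15.5 j6 72 | turn z units -0.11
  tool shift mm [1.100e+00 1.000e-01 1.232e+02] units [0.06 0.   6.16]
```

```bash
python3 -m inch '[[[0.06,0,1,0,0,0],[0,0,1,0,0,0],[0,0,1,0,0,0],[0,0,1,0,0,0],[0,0,1,0,0,0],[0,0,0.7,0,0,0],[0,0,0.46,0,0,0],[0,0.3,0,0,0,0],[0,0.25,0,0,0,0],[0,0.15,0,0,0,0]]]'
python3 -m inch '[[[0,0.2,0,0,0,0],[0,0.2,0,0,0,0],[0,0.2,0,0,0,0],[0,0.2,0,0,0,0],[0,0.2,0,0,0,0],[0,0.2,0,0,0,0],[0,0.2,0,0,0,0],[0,0.2,0,0,0,0],[0,0.15,0,0,0,0],[0,0.1,0,0,0,0]]]'
python3 -m inch '[[[0,0.05,0,0,0,0],[0,0,0,0,0,0],[0,-0.3,0,0,0,0],[0,-0.3,0,0,0,0],[0,0,-1,0,0,0],[0,0,-1,0,0,0],[0,0,-1,0,0,0],[0,0,-1,0,0,0],[0,0,-1,0,0,0],[0,0,-1,0,0,0]]]'
python3 - <<'E'
from h import *
im=eyes.get_image("side"); cv2.imwrite("pics/s8.png",im)
for o in blobs("shaft0","side",18): print(o, labels("side",(o[2],o[3],o[6]),im) if o[3]<0 else '')
plan()
u,v=380,310
cv2.imwrite("pics/c8.png",np.hstack([cv2.resize(im[v-70:v+50,u-80:u+60],None,fx=3,fy=3,interpolation=cv2.INTER_CUBIC),cv2.resize(im[100:220,250:370],None,fx=3,fy=3,interpolation=cv2.INTER_CUBIC)]))
E
```

```text
clock: 32.8
position: [455.4, -185.8, 80.7]
tcp_rot: [[0.963, -0.268, 0.002], [-0.268, -0.963, -0.001], [0.002, 0.001, -1.0]]
contact_force: [0.4, -0.1, 0.2]
gripper_width: 0.706
finger_force: 0.0
clock: 33.8
position: [444.9, -220.9, 79.7]
tcp_rot: [[0.963, -0.268, -0.0], [-0.268, -0.963, -0.0], [0.0, 0.0, -1.0]]
contact_force: [-0.7, -0.5, 0.1]
gripper_width: 0.71
finger_force: 0.0
clock: 34.8
position: [447.8, -209.0, 200.5]
tcp_rot: [[0.964, -0.267, -0.0], [-0.267, -0.964, 0.0], [-0.0, -0.0, -1.0]]
contact_force: [0.6, 0.2, -0.8]
gripper_width: 0.702
finger_force: 0.0
(0.67, [344, 314], 446, -211, 108, 45, -16.8) [(-110, 91, 98), (-100, 88, 98), (-90, 87, 102), (-80, 88, 108), (-70, 93, 118), (-60, 101, 130), (-50, 109, 141), (-40, 117, 151), (-30, 122, 158), (-20, 131, 160), (-10, 151, 171), (0, 162, 179), (10, 161, 178), (20, 157, 174), (30, 151, 166), (40, 147, 159), (50, 145, 155)]
now [ 449.2 -210.1  202.2] yaw -15.5 j6 67 | turn z units -0.00
```

View pics/c8.png

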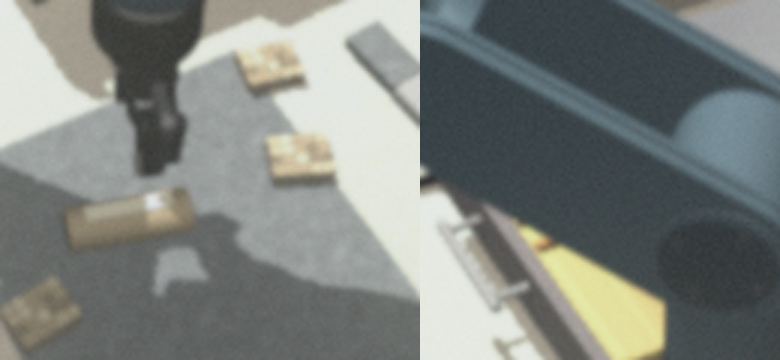

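Shaft A's label is now near the top, at about (348,305). I'll check the angle more finely before gripping.

```bash
python3 - <<'E'
from h import *
def prof(f,s):
    im=cv2.imread(f).astype(np.float32); x,y,a=s;a=np.radians(a);u=np.array([np.cos(a),np.sin(a),0]);l=np.array([-u[1],u[0],0]);c=np.array([x,y,18.])
    out=[]
    for th in range(-60,61,5):
        r=np.radians(th);p=c+18*(np.array([0,0,1])*np.cos(r)+l*np.sin(r))
        px=proj("side",[p+u*k for k in np.linspace(-30,10,21)]).astype(np.float32)
        b=cv2.remap(im,px[None,:,0],px[None,:,1],1)[0]; out.append((th,round(float((b[:,0]/b[:,2]).mean()),2)))
    return out
print(prof("pics/s8.png",(446,-211,-15.5)));print(prof("pics/s8.png",(447,-208.5,-15.5)));print(prof("pics/s5.png",(478,-318,13)))
E
```

```text
[(-60, 0.79), (-55, 0.78), (-50, 0.78), (-45, 0.78), (-40, 0.78), (-35, 0.78), (-30, 0.79), (-25, 0.8), (-20, 0.82), (-15, 0.84), (-10, 0.86), (-5, 0.86), (0, 0.87), (5, 0.87), (10, 0.87), (15, 0.86), (20, 0.87), (25, 0.87), (30, 0.88), (35, 0.89), (40, 0.9), (45, 0.92), (50, 0.93), (55, 0.93), (60, 0.93)]
[(-60, 0.78), (-55, 0.78), (-50, 0.78), (-45, 0.78), (-40, 0.78), (-35, 0.79), (-30, 0.81), (-25, 0.83), (-20, 0.85), (-15, 0.86), (-10, 0.87), (-5, 0.87), (0, 0.87), (5, 0.86), (10, 0.87), (15, 0.87), (20, 0.89), (25, 0.91), (30, 0.94), (35, 0.96), (40, 0.97), (45, 0.98), (50, 0.99), (55, 0.99), (60, 0.99)]
[(-60, 0.78), (-55, 0.77), (-50, 0.77), (-45, 0.77), (-40, 0.77), (-35, 0.77), (-30, 0.77), (-25, 0.77), (-20, 0.8), (-15, 0.84), (-10, 0.88), (-5, 0.91), (0, 0.91), (5, 0.91), (10, 0.91), (15, 0.89), (20, 0.88), (25, 0.88), (30, 0.87), (35, 0.87), (40, 0.88), (45, 0.89), (50, 0.9), (55, 0.92), (60, 0.93)]
```

```bash
python3 -m inch '[[[0,0,1,0,0,0],[0,0,1,0,0,0],[0,0,1,0,0,0],[0,0,1,0,0,0],[0,0,1,0,0,0],[0,0,0.6,0,0,0],[0,0,0.4,0,0,0],[0,0,0,0,0,0]]]'
python3 -m inch '[[[0,0,0,0,0,0],[0,0,0,0,0,0],[0,0,0,0,0,0],[0,0,0,0,0,0]]]' 0.1
python3 -m inch '[[[0,0,0,0,0,0],[0,0,0,0,0,0],[0,0,0,0,0,0],[0,0,-0.3,0,0,0],[0,0,-0.7,0,0,0],[0,0,-1,0,0,0],[0,0,-1,0,0,0],[0,0,-1,0,0,0],[0,0,-1,0,0,0],[0,0,-1,0,0,0]]]' 1
python3 -m inch '[[[0,0,-1,0,0,0],[0,0,-1,0,0,0],[0,0,-1,0,0,0],[0,0,0,0,0,0]]]'
python3 - <<'E'
from h import *
a=np.radians(1.5);U=np.array([np.cos(a),np.sin(a)]);L=np.array([-U[1],U[0]]);o=np.array([411.8,166.2])+116*U
t=o+30*U+124.4*L; print("groove0 target",t)
plan([*t,260],1.5)
E
```

```text
clock: 35.7
position: [447.4, -209.4, 78.6]
tcp_rot: [[0.964, -0.267, -0.002], [-0.267, -0.964, 0.001], [-0.002, -0.001, -1.0]]
contact_force: [0.0, -0.6, -0.9]
gripper_width: 0.7
finger_force: 0.0
clock: 36.1
position: [448.1, -210.1, 80.3]
tcp_rot: [[0.964, -0.268, 0.001], [-0.268, -0.964, -0.001], [0.001, 0.0, -1.0]]
contact_force: [0.7, -0.4, 0.5]
gripper_width: 0.451
finger_force: 0.0
clock: 37.1
position: [447.5, -209.6, 200.5]
tcp_rot: [[0.964, -0.268, -0.001], [-0.268, -0.964, 0.001], [-0.001, -0.0, -1.0]]
contact_force: [0.3, 0.6, -3.3]
gripper_width: 0.397
finger_force: 60.1
clock: 37.5
position: [448.7, -210.5, 262.3]
tcp_rot: [[0.964, -0.268, 0.004], [-0.268, -0.964, -0.003], [0.005, 0.002, -1.0]]
contact_force: [-0.2, -0.1, -1.7]
gripper_width: 0.397
finger_force: 60.3
groove0 target [554.49355708 294.37920568]
now [ 448.7 -210.5  262.3] yaw -15.5 j6 67 | turn z units -3.40
  tool shift mm [ 118.9 -502.     2.3] units [  5.95 -25.1    0.11]
```

```bash
python3 -m inch '[[[0,0,0,0,0,-1],[0,0,0,0,0,-1],[0,0,0,0,0,-1],[0,0,0,0,0,-0.4],[0.24,-1,0,0,0,0],[0.24,-1,0,0,0,0],[0.24,-1,0,0,0,0],[0.24,-1,0,0,0,0],[0.24,-1,0,0,0,0],[0.24,-1,0,0,0,0]]]' |tail -2
python3 -m inch '[[[0.24,-1,0,0,0,0],[0.24,-1,0,0,0,0],[0.24,-1,0,0,0,0],[0.24,-1,0,0,0,0],[0.24,-1,0,0,0,0],[0.24,-1,0,0,0,0],[0.24,-1,0,0,0,0],[0.24,-1,0,0,0,0],[0.24,-1,0,0,0,0],[0.24,-1,0,0,0,0]]]' |tail -2
python3 -m inch '[[[0.24,-1,0,0,0,0],[0.24,-1,0,0,0,0],[0.24,-1,0,0,0,0],[0.24,-1,0,0,0,0],[0.24,-1,0,0,0,0],[0.24,-1,0,0,0,0],[0.24,-1,0,0,0,0],[0.24,-1,0,0,0,0],[0.24,-1,0,0,0,0],[0,0,0,0,0,0]]]'
python3 -m inch '[[[0,0,0,0,0,0],[0,0,0,0,0,0]]]' >/dev/null
python3 - <<'E'
from h import *
im=eyes.get_image("side"); cv2.imwrite("pics/c9.png",cv2.resize(im[70:230,210:410],None,fx=4,fy=3.75,interpolation=cv2.INTER_CUBIC))
plan([554.5,294.4,172],1.5); print(state()["gripper_width"])
E
```

```text
gripper_width: 0.4
finger_force: 60.3
gripper_width: 0.394
finger_force: 60.3
clock: 40.5
position: [554.4, 295.0, 257.7]
tcp_rot: [[1.0, 0.028, -0.002], [0.028, -1.0, 0.0], [-0.002, -0.0, -1.0]]
contact_force: [-0.3, -0.6, -2.0]
gripper_width: 0.399
finger_force: 60.4
now [554.6 292.1 259.1] yaw 1.4 j6 106 | turn z units -0.01
  tool shift mm [-0.1 -2.3 87.1] units [-0.   -0.11  4.35]
0.4006090771241062
```

View pics/c9.png

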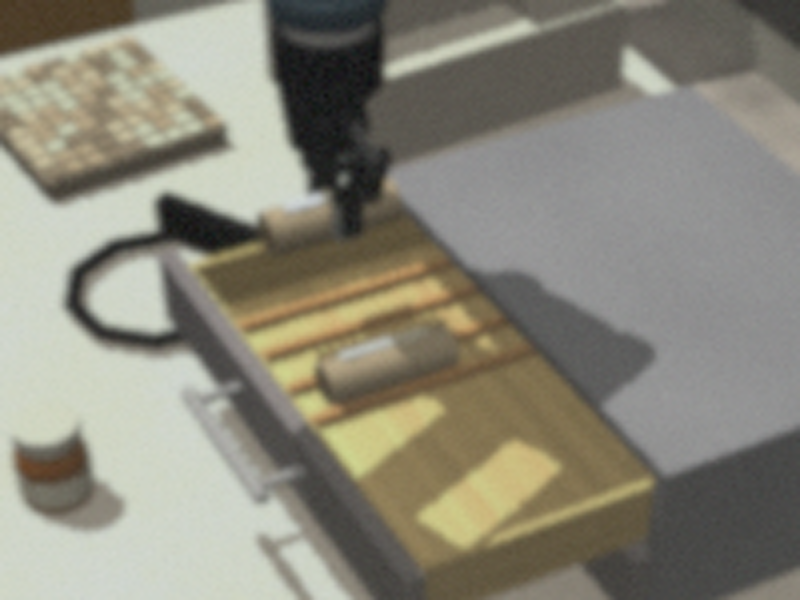

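Shaft B lies in groove1 with its label on top (crop position (380,350)), and shaft A is over groove0 with its label on top. I'm lowering shaft A.

```bash
python3 -m inch '[[[0,-0.05,1,0,0,0],[0,0,1,0,0,0],[0,0,1,0,0,0],[0,0,0.6,0,0,0],[0,0,0.3,0,0,0],[0,0,0.25,0,0,0],[0,0,0.2,0,0,0],[0,0,0,0,0,0],[0,0,0,0,0,0]]]'
python3 -m inch '[[[0,0,0,0,0,0],[0,0,0,0,0,0],[0,0,0,0,0,0],[0,0,0,0,0,0],[0,0,0,0,0,0]]]' -0.2
python3 -m inch '[[[0,0,-0.5,0,0,0],[0,0,-1,0,0,0],[0,0,-1,0,0,0],[0,0,-1,0,0,0],[0,0,-1,0,0,0],[0,0,-1,0,0,0],[0,0,-1,0,0,0],[0,0,0,0,0,0]]]'
python3 - <<'E'
from h import *
eyes.get_image("top")
for o in blobs("fragment0","top",16): print(o)
eyes.get_image("side")
for o in blobs("fragment0","side",16): print(o)
plan([634,-125,300],-14)
E
```

```text
clock: 41.65
position: [555.2, 294.1, 173.3]
tcp_rot: [[1.0, 0.026, 0.001], [0.026, -1.0, 0.0], [0.001, -0.0, -1.0]]
contact_force: [0.8, -0.4, -3.4]
gripper_width: 0.402
finger_force: 60.6
clock: 42.15
position: [555.0, 294.0, 172.9]
tcp_rot: [[1.0, 0.026, 0.0], [0.026, -1.0, 0.0], [0.0, -0.0, -1.0]]
contact_force: [0.1, -0.2, 0.2]
gripper_width: 0.602
finger_force: 0.0
clock: 42.95
position: [556.1, 294.4, 306.8]
tcp_rot: [[1.0, 0.026, 0.007], [0.026, -1.0, 0.002], [0.007, -0.002, -1.0]]
contact_force: [0.8, -0.1, -0.1]
gripper_width: 0.599
finger_force: 0.0
(0.78, [392, 168], 633, -126, 52, 39, -12.9)
(0.72, [438, 270], 350, -247, 53, 45, 7.4)
(0.71, [421, 176], 603, -218, 56, 43, -24.9)
(0.49, [233, 195], 554, 318, 80, 38, 1.3)
(0.87, [391, 262], 630, -131, 55, 49, -13.1)
(0.71, [315, 346], 346, -252, 57, 47, 6.6)
(0.62, [401, 294], 600, -223, 54, 50, -27.2)
now [554.4 293.8 301.5] yaw 1.5 j6 106 | turn z units 3.10
  tool shift mm [178.6 387.1   1.5] units [ 8.93 19.36  0.07]
```

The knocked fragment has moved to about (602,-219). I'm fetching the one at (633,-126) first.

```bash
python3 -m inch '[[[0,0,0,0,0,1],[0,0,0,0,0,1],[0,0,0,0,0,0.9],[0.45,1,0,0,0,0],[0.45,1,0,0,0,0],[0.45,1,0,0,0,0],[0.45,1,0,0,0,0],[0.45,1,0,0,0,0],[0.45,1,0,0,0,0],[0.45,1,0,0,0,0]]]' -0.41 |tail -2
python3 -m inch '[[[0.45,1,0,0,0,0],[0.45,1,0,0,0,0],[0.45,1,0,0,0,0],[0.45,1,0,0,0,0],[0.45,1,0,0,0,0],[0.45,1,0,0,0,0],[0.45,1,0,0,0,0],[0.45,1,0,0,0,0],[0.45,1,0,0,0,0],[0.45,1,0,0,0,0]]]' |tail -2
python3 -m inch '[[[0.45,1,0,0,0,0],[0.45,1,0,0,0,0],[0,0.35,0,0,0,0],[0,0,1,0,0,0],[0,0,1,0,0,0],[0,0,1,0,0,0],[0,0,1,0,0,0],[0,0,1,0,0,0],[0,0,0,0,0,0],[0,0,0,0,0,0]]]'
python3 -c "
from h import *
plan([633,-127,76],-13)"
```

```text
gripper_width: 0.705
finger_force: 0.0
gripper_width: 0.704
finger_force: 0.0
clock: 46.15
position: [634.1, -121.2, 202.6]
tcp_rot: [[0.974, -0.225, -0.001], [-0.225, -0.974, 0.001], [-0.001, -0.0, -1.0]]
contact_force: [0.9, -0.1, 0.9]
gripper_width: 0.705
finger_force: 0.0
now [ 634.1 -121.2  202.6] yaw -13.0 j6 82 | turn z units -0.00
  tool shift mm [  0.3   5.9 126.6] units [0.01 0.3  6.33]
```

```bash
python3 -m inch '[[[0,0.3,1,0,0,0],[0,0,1,0,0,0],[0,0,1,0,0,0],[0,0,1,0,0,0],[0,0,1,0,0,0],[0,0,0.7,0,0,0],[0,0,0.4,0,0,0],[0,0,0.22,0,0,0],[0,0,0,0,0,0]]]'
python3 -m inch '[[[0,0,0,0,0,0],[0,0,0,0,0,0],[0,0,0,0,0,0],[0,0,0,0,0,0],[0,0,0,0,0,0]]]' 1
python3 -m inch '[[[0,0,-0.3,0,0,0],[0,0,-0.7,0,0,0],[0,0,-1,0,0,0],[0,0,-1,0,0,0],[0,0,-1,0,0,0],[0,0,-1,0,0,0],[0,0,-1,0,0,0],[0,0,-1,0,0,0],[0,0,-1,0,0,0],[0,0,0,0,0,0]]]'
cat >>h.py <<'E'
def tr(x,y,z):
    a=np.radians(1.5);U=np.array([np.cos(a),np.sin(a)]);L=np.array([-U[1],U[0]]);o=np.array([411.8,166.2])+116*U
    return [*(o+x*U+y*L),z]
E
python3 -c "
from h import *
plan(tr(15,-125,236),1.5)"
```

```text
clock: 47.05
position: [633.2, -127.5, 76.5]
tcp_rot: [[0.974, -0.225, 0.0], [-0.225, -0.974, -0.0], [0.0, 0.0, -1.0]]
contact_force: [-0.2, 1.1, 0.4]
gripper_width: 0.703
finger_force: 0.0
clock: 47.55
position: [633.7, -127.7, 77.7]
tcp_rot: [[0.974, -0.225, 0.002], [-0.225, -0.974, -0.001], [0.002, 0.0, -1.0]]
contact_force: [-0.0, -0.2, 5.7]
gripper_width: 0.448
finger_force: 61.0
clock: 48.55
position: [634.3, -127.9, 240.5]
tcp_rot: [[0.974, -0.225, 0.006], [-0.225, -0.974, -0.002], [0.007, 0.001, -1.0]]
contact_force: [0.5, -1.2, -0.9]
gripper_width: 0.446
finger_force: 60.3
now [ 634.3 -127.9  240.5] yaw -13.0 j6 82 | turn z units -2.90
  tool shift mm [ -83.7 -174.8    4.5] units [-4.19 -8.74  0.23]
```

```bash
python3 -m inch '[[[0,0,0,0,0,-1],[0,0,0,0,0,-1],[0,0,0,0,0,-0.9],[-0.46,-0.97,0,0,0,0],[-0.46,-0.97,0,0,0,0],[-0.46,-0.97,0,0,0,0],[-0.46,-0.97,0,0,0,0],[-0.46,-0.97,0,0,0,0],[-0.46,-0.97,0,0,0,0],[-0.46,-0.97,0,0,0,0]]]' |tail -2
python3 -m inch '[[[-0.46,-0.97,0,0,0,0],[-0.46,-0.97,0,0,0,0],[0,0,0,0,0,0],[0,0,0,0,0,0]]]'
python3 -c "
from h import *
plan(tr(15,-125,168.5),1.5)"
```

```text
gripper_width: 0.443
finger_force: 60.3
clock: 49.95
position: [545.5, 45.5, 236.4]
tcp_rot: [[1.0, 0.027, 0.0], [0.027, -1.0, -0.0], [0.0, 0.0, -1.0]]
contact_force: [0.1, 0.7, -0.9]
gripper_width: 0.447
finger_force: 60.4
now [545.5  45.5 236.4] yaw 1.6 j6 82 | turn z units 0.01
  tool shift mm [ 0.5  0.8 67.9] units [0.02 0.04 3.4 ]
```

```bash
python3 -m inch '[[[0,0,1,0,0,0],[0,0,1,0,0,0],[0,0,0.6,0,0,0],[0,0,0.4,0,0,0],[0,0,0.2,0,0,0],[0,0,0.2,0,0,0],[0,0,0,0,0,0],[0,0,0,0,0,0]]]'
python3 -m inch '[[[0,0,0,0,0,0],[0,0,0,0,0,0],[0,0,0,0,0,0],[0,0,0,0,0,0]]]' -0.2
python3 -m inch '[[[0,0,-0.5,0,0,0],[0,0,-1,0,0,0],[0,0,-1,0,0,0],[0,0,-1,0,0,0],[0,0,-1,0,0,0],[0,0,-0.5,0,0,0],[0,0,0,0,0,0]]]' -0.41
python3 -c "
from h import *
plan([602,-219.5,258],-25.5)"
```

```text
clock: 50.75
position: [546.0, 45.0, 168.8]
tcp_rot: [[1.0, 0.026, 0.001], [0.026, -1.0, -0.0], [0.001, 0.0, -1.0]]
contact_force: [0.8, 0.8, -0.7]
gripper_width: 0.447
finger_force: 60.4
clock: 51.15
position: [545.8, 45.0, 168.5]
tcp_rot: [[1.0, 0.026, 0.0], [0.026, -1.0, -0.0], [0.0, 0.0, -1.0]]
contact_force: [-1.2, -0.5, 0.7]
gripper_width: 0.602
finger_force: 0.0
clock: 51.85
position: [546.5, 44.9, 270.3]
tcp_rot: [[1.0, 0.026, 0.004], [0.026, -1.0, -0.0], [0.004, 0.001, -1.0]]
contact_force: [-0.2, -0.0, -0.6]
gripper_width: 0.707
finger_force: 0.0
now [546.5  44.9 270.3] yaw 1.5 j6 82 | turn z units 5.40
  tool shift mm [164.  214.7  12.3] units [ 8.2  10.74  0.61]
```

```bash
python3 -m inch '[[[0,0,0,0,0,1],[0,0,0,0,0,1],[0,0,0,0,0,1],[0,0,0,0,0,1],[0,0,0,0,0,1],[0,0,0,0,0,0.4],[0.75,0.98,0,0,0,0],[0.75,0.98,0,0,0,0],[0.75,0.98,0,0,0,0],[0.75,0.98,0,0,0,0]]]' |tail -2
python3 -m inch '[[[0.75,0.98,0,0,0,0],[0.75,0.98,0,0,0,0],[0.75,0.98,0,0,0,0],[0.75,0.98,0,0,0,0],[0.75,0.98,0,0,0,0],[0.75,0.98,0,0,0,0],[0.7,0.94,0,0,0,0],[0,0,1,0,0,0],[0,0,1,0,0,0],[0,0,1,0,0,0]]]' |tail -2
python3 -m inch '[[[0,0,1,0,0,0],[0,0,0,0,0,0],[0,0,0,0,0,0]]]'
python3 -c "
from h import *
eyes.get_image('side')
for o in blobs('fragment0','side',16): print(o)
plan([602,-219.5,78],-25.5)"
```

```text
gripper_width: 0.708
finger_force: 0.0
gripper_width: 0.705
finger_force: 0.0
clock: 54.15
position: [600.8, -219.3, 187.5]
tcp_rot: [[0.902, -0.431, -0.002], [-0.431, -0.902, 0.001], [-0.002, -0.0, -1.0]]
contact_force: [0.3, -0.1, 0.2]
gripper_width: 0.703
finger_force: 0.0
(0.73, [315, 347], 347, -253, 56, 47, 7.4)
(0.68, [402, 296], 600, -225, 54, 51, -22.6)
(0.56, [331, 204], 585, 119, 64, 51, 5.2)
now [ 601.6 -219.7  189.2] yaw -25.5 j6 85 | turn z units -0.00
  tool shift mm [  0.2  -0.4 111.2] units [ 0.01 -0.02  5.56]
```

```bash
python3 -m inch '[[[0,0,1,0,0,0],[0,0,1,0,0,0],[0,0,1,0,0,0],[0,0,1,0,0,0],[0,0,0.8,0,0,0],[0,0,0.5,0,0,0],[0,0,0.24,0,0,0],[0,0,0,0,0,0],[0,0,0,0,0,0]]]'
python3 -m inch '[[[0,0,0,0,0,0],[0,0,0,0,0,0],[0,0,0,0,0,0],[0,0,0,0,0,0],[0,0,0,0,0,0]]]' 1
python3 -m inch '[[[0,0,-0.3,0,0,0],[0,0,-0.7,0,0,0],[0,0,-1,0,0,0],[0,0,-1,0,0,0],[0,0,-1,0,0,0],[0,0,-1,0,0,0],[0,0,-1,0,0,0],[0,0,-1,0,0,0],[0,0,-1,0,0,0],[0,0,0,0,0,0]]]'
python3 -c "
from h import *
plan(tr(45,-45,236),1.5)"
```

```text
clock: 55.15
position: [601.7, -219.9, 78.5]
tcp_rot: [[0.902, -0.431, 0.002], [-0.431, -0.902, -0.001], [0.002, 0.0, -1.0]]
contact_force: [-0.1, -0.0, 0.2]
gripper_width: 0.706
finger_force: 0.0
clock: 55.65
position: [601.9, -219.9, 79.0]
tcp_rot: [[0.902, -0.431, 0.002], [-0.431, -0.902, -0.001], [0.002, 0.0, -1.0]]
contact_force: [-0.9, 0.1, 5.5]
gripper_width: 0.442
finger_force: 60.8
clock: 56.65
position: [602.4, -220.2, 241.7]
tcp_rot: [[0.902, -0.431, 0.006], [-0.431, -0.902, -0.003], [0.007, 0.001, -1.0]]
contact_force: [1.2, -0.8, -0.5]
gripper_width: 0.446
finger_force: 60.2
now [ 602.4 -220.2  241.7] yaw -25.5 j6 85 | turn z units -5.40
  tool shift mm [ -19.4 -346.2    5.7] units [ -0.97 -17.31   0.29]
```

```bash
python3 -m inch '[[[0,0,0,0,0,-1],[0,0,0,0,0,-1],[0,0,0,0,0,-1],[0,0,0,0,0,-1],[0,0,0,0,0,-1],[0,0,0,0,0,-0.4],[-0.06,-0.96,0,0,0,0],[-0.06,-0.96,0,0,0,0],[-0.06,-0.96,0,0,0,0],[-0.06,-0.96,0,0,0,0]]]' |tail -2
python3 -m inch '[[[-0.06,-0.96,0,0,0,0],[-0.06,-0.96,0,0,0,0],[-0.06,-0.96,0,0,0,0],[-0.06,-0.96,0,0,0,0],[-0.06,-0.96,0,0,0,0],[-0.06,-0.96,0,0,0,0],[-0.06,-0.96,0,0,0,0],[-0.06,-0.96,0,0,0,0],[-0.06,-0.96,0,0,0,0],[-0.06,-0.96,0,0,0,0]]]' |tail -2
python3 -m inch '[[[-0.06,-0.96,0,0,0,0],[-0.06,-0.96,0,0,0,0],[-0.03,-0.96,0,0,0,0],[0,-0.98,0,0,0,0],[0,0,0,0,0,0],[0,0,0,0,0,0]]]'
python3 -c "
from h import *
plan(tr(45,-45,170),1.5)"
```

```text
gripper_width: 0.446
finger_force: 60.2
gripper_width: 0.445
finger_force: 60.2
clock: 59.25
position: [572.1, 126.6, 237.5]
tcp_rot: [[1.0, 0.027, 0.0], [0.027, -1.0, -0.0], [0.0, 0.0, -1.0]]
contact_force: [0.3, 0.4, -0.2]
gripper_width: 0.447
finger_force: 60.3
now [572.1 126.6 237.5] yaw 1.6 j6 90 | turn z units 0.01
  tool shift mm [ 1.8  1.2 67.5] units [0.09 0.06 3.38]
```

```bash
python3 -m inch '[[[0.05,0,1,0,0,0],[0,0,1,0,0,0],[0,0,0.6,0,0,0],[0,0,0.4,0,0,0],[0,0,0.2,0,0,0],[0,0,0.18,0,0,0],[0,0,0,0,0,0],[0,0,0,0,0,0]]]'
python3 -m inch '[[[0,0,0,0,0,0],[0,0,0,0,0,0],[0,0,0,0,0,0],[0,0,0,0,0,0]]]' -0.2
python3 -m inch '[[[0,0,-0.5,0,0,0],[0,0,-1,0,0,0],[0,0,-1,0,0,0],[0,0,-1,0,0,0],[0,0,-1,0,0,0],[0,0,-0.5,0,0,0],[0,0,0,0,0,0]]]' -0.41
python3 -c "
from h import *
eyes.get_image('top')
for o in blobs('fragment0','top',16): print(o)
eyes.get_image('side')
for o in blobs('fragment0','side',16): print(o)
plan([349,-247.5,258],7.5)"
```

```text
clock: 60.05
position: [573.7, 125.9, 170.4]
tcp_rot: [[1.0, 0.026, 0.001], [0.026, -1.0, 0.0], [0.001, 0.0, -1.0]]
contact_force: [-0.6, -0.5, -1.2]
gripper_width: 0.443
finger_force: 60.3
clock: 60.45
position: [573.5, 125.9, 170.1]
tcp_rot: [[1.0, 0.026, 0.0], [0.026, -1.0, 0.0], [0.0, -0.0, -1.0]]
contact_force: [0.3, 0.5, 0.6]
gripper_width: 0.603
finger_force: 0.0
clock: 61.15
position: [574.2, 125.9, 272.0]
tcp_rot: [[1.0, 0.026, 0.004], [0.026, -1.0, 0.0], [0.004, 0.0, -1.0]]
contact_force: [0.3, 0.0, -0.6]
gripper_width: 0.704
finger_force: 0.0
(0.84, [332, 193], 559, 43, 55, 38, -0.4)
(0.68, [300, 183], 584, 130, 44, 44, -0.1)
(0.61, [440, 268], 350, -246, 56, 48, 7.4)
(0.97, [311, 345], 346, -254, 57, 47, 5.5)
(0.84, [330, 206], 586, 119, 61, 45, -1.6)
(0.72, [325, 189], 614, 205, 65, 59, 5.7)
now [572.8 125.8 268.7] yaw 1.5 j6 90 | turn z units -1.21
  tool shift mm [-270.7  340.9   10.7] units [-13.53  17.05   0.53]
```

```bash
python3 -m inch '[[[0,0,0,0,0,-1],[0,0,0,0,0,-0.2],[-0.75,0.95,0,0,0,0],[-0.75,0.95,0,0,0,0],[-0.75,0.95,0,0,0,0],[-0.75,0.95,0,0,0,0],[-0.75,0.95,0,0,0,0],[-0.75,0.95,0,0,0,0],[-0.75,0.95,0,0,0,0],[-0.75,0.95,0,0,0,0]]]' |tail -2
python3 -m inch '[[[-0.75,0.95,0,0,0,0],[-0.75,0.95,0,0,0,0],[-0.75,0.95,0,0,0,0],[-0.75,0.95,0,0,0,0],[-0.75,0.95,0,0,0,0],[-0.75,0.95,0,0,0,0],[-0.75,0.95,0,0,0,0],[-0.75,0.95,0,0,0,0],[-0.75,0.95,0,0,0,0],[-0.03,0.9,0,0,0,0]]]' |tail -2
python3 -m inch '[[[-0.75,0,1,0,0,0],[0,0,1,0,0,0],[0,0,1,0,0,0],[0,0,1,0,0,0],[0,0,0,0,0,0],[0,0,0,0,0,0]]]'
python3 -c "
from h import *
plan([349,-247.5,78],7.5)"
```

```text
gripper_width: 0.703
finger_force: 0.0
gripper_width: 0.704
finger_force: 0.0
clock: 63.95
position: [349.8, -247.5, 189.9]
tcp_rot: [[0.992, 0.13, -0.001], [0.13, -0.992, 0.001], [-0.0, -0.001, -1.0]]
contact_force: [0.7, -0.4, -0.5]
gripper_width: 0.7
finger_force: 0.0
now [ 349.8 -247.5  189.9] yaw 7.5 j6 32 | turn z units -0.01
  tool shift mm [-8.000e-01 -1.000e-01  1.119e+02] units [-0.04 -0.01  5.59]
```

```bash
python3 -m inch '[[[0,0,1,0,0,0],[0,0,1,0,0,0],[0,0,1,0,0,0],[0,0,1,0,0,0],[0,0,0.8,0,0,0],[0,0,0.5,0,0,0],[0,0,0.28,0,0,0],[0,0,0,0,0,0],[0,0,0,0,0,0]]]'
python3 -m inch '[[[0,0,0,0,0,0],[0,0,0,0,0,0],[0,0,0,0,0,0],[0,0,0,0,0,0],[0,0,0,0,0,0]]]' 1
python3 -m inch '[[[0,0,-0.3,0,0,0],[0,0,-0.7,0,0,0],[0,0,-1,0,0,0],[0,0,-1,0,0,0],[0,0,-1,0,0,0],[0,0,-1,0,0,0],[0,0,-1,0,0,0],[0,0,-1,0,0,0],[0,0,-1,0,0,0],[0,0,0,0,0,0]]]'
python3 -c "
from h import *
plan(tr(-20,-45,236),1.5)"
```

```text
clock: 64.85
position: [349.9, -247.9, 78.9]
tcp_rot: [[0.991, 0.13, 0.001], [0.13, -0.991, -0.001], [0.001, 0.001, -1.0]]
contact_force: [0.6, 0.0, 0.2]
gripper_width: 0.7
finger_force: 0.0
clock: 65.35
position: [349.9, -247.8, 79.4]
tcp_rot: [[0.991, 0.13, 0.001], [0.13, -0.991, -0.001], [0.001, 0.001, -1.0]]
contact_force: [-1.2, 0.3, 8.2]
gripper_width: 0.445
finger_force: 60.1
clock: 66.35
position: [350.4, -248.4, 241.1]
tcp_rot: [[0.991, 0.13, 0.004], [0.13, -0.991, -0.005], [0.003, 0.005, -1.0]]
contact_force: [0.7, -0.0, -1.3]
gripper_width: 0.448
finger_force: 60.8
now [ 350.4 -248.4  241.1] yaw 7.5 j6 32 | turn z units 1.20
  tool shift mm [ 168.3 -367.9    5.1] units [  8.41 -18.39   0.25]
```

```bash
python3 -m inch '[[[0,0,0,0,0,1],[0,0,0,0,0,0.2],[0.44,-0.97,0,0,0,0],[0.44,-0.97,0,0,0,0],[0.44,-0.97,0,0,0,0],[0.44,-0.97,0,0,0,0],[0.44,-0.97,0,0,0,0],[0.44,-0.97,0,0,0,0],[0.44,-0.97,0,0,0,0],[0.44,-0.97,0,0,0,0]]]' |tail -2
python3 -m inch '[[[0.44,-0.97,0,0,0,0],[0.44,-0.97,0,0,0,0],[0.44,-0.97,0,0,0,0],[0.44,-0.97,0,0,0,0],[0.44,-0.97,0,0,0,0],[0.44,-0.97,0,0,0,0],[0.44,-0.97,0,0,0,0],[0.44,-0.97,0,0,0,0],[0.44,-0.97,0,0,0,0],[0.44,-0.97,0,0,0,0]]]' |tail -2
python3 -m inch '[[[0.44,-0.97,0,0,0,0],[0,0,0,0,0,0],[0,0,0,0,0,0],[0,0,0,0,0,0]]]'
python3 -c "
from h import *
plan(tr(-20,-45,170),1.5)"
```

```text
gripper_width: 0.447
finger_force: 60.7
gripper_width: 0.448
finger_force: 60.7
clock: 68.75
position: [506.6, 124.7, 237.7]
tcp_rot: [[1.0, 0.026, -0.001], [0.026, -1.0, -0.0], [-0.001, 0.0, -1.0]]
contact_force: [0.1, 0.0, -1.0]
gripper_width: 0.451
finger_force: 60.7
now [506.6 124.7 237.7] yaw 1.5 j6 90 | turn z units -0.00
  tool shift mm [ 2.4  1.1 67.7] units [0.12 0.05 3.39]
```

```bash
python3 -m inch '[[[0.05,0,1,0,0,0],[0,0,1,0,0,0],[0,0,0.6,0,0,0],[0,0,0.4,0,0,0],[0,0,0.2,0,0,0],[0,0,0.16,0,0,0],[0,0,0,0,0,0],[0,0,0,0,0,0]]]'
python3 -m inch '[[[0,0,0,0,0,0],[0,0,0,0,0,0],[0,0,0,0,0,0],[0,0,0,0,0,0]]]' -0.2
python3 -m inch '[[[0,0,-0.5,0,0,0],[0,0,-1,0,0,0],[0,0,-1,0,0,0],[0,0,-1,0,0,0],[0,0,-1,0,0,0],[0,0,-1,0,0,0],[0,0,-1,0,0,0]]]'
python3 -m inch '[[[-1,0,0,0,0,0],[-1,0,0,0,0,0],[-1,0,0,0,0,0],[-1,0,0,0,0,0],[-1,0,0,0,0,0],[-0.5,0,0,0,0,0],[0,0,0,0,0,0],[0,0,0,0,0,0]]]' 0.29
python3 -c "
from h import *
im=eyes.get_image('side'); cv2.imwrite('pics/c10.png',cv2.resize(im[90:390,230:480],None,fx=3,fy=2,interpolation=cv2.INTER_CUBIC))
for o in blobs('fragment0','side',106): print(o)
plan([411.8,166.2,230],91.5)"
```

```text
clock: 69.55
position: [508.5, 125.4, 171.6]
tcp_rot: [[1.0, 0.026, 0.001], [0.026, -1.0, -0.0], [0.001, 0.0, -1.0]]
contact_force: [0.1, -0.3, -1.0]
gripper_width: 0.445
finger_force: 60.7
clock: 69.95
position: [508.2, 125.4, 171.3]
tcp_rot: [[1.0, 0.026, 0.0], [0.026, -1.0, 0.0], [0.0, -0.0, -1.0]]
contact_force: [-0.1, 1.1, -0.0]
gripper_width: 0.597
finger_force: 0.0
clock: 70.65
position: [508.0, 125.4, 302.8]
tcp_rot: [[1.0, 0.026, 0.001], [0.026, -1.0, 0.0], [0.001, 0.0, -1.0]]
contact_force: [-0.1, 0.5, 0.4]
gripper_width: 0.599
finger_force: 0.0
clock: 71.45
position: [398.9, 122.5, 301.7]
tcp_rot: [[1.0, 0.026, 0.002], [0.026, -1.0, 0.0], [0.002, 0.0, -1.0]]
contact_force: [0.1, 0.7, 0.5]
gripper_width: 0.357
finger_force: 0.0
(0.63, [303, 193], 509, 120, 54, 48, -87.8)
(0.62, [331, 207], 542, 41, 57, 44, 0.3)
(0.56, [327, 187], 571, 119, 57, 52, -0.5)
now [399.1 122.5 301.3] yaw 1.5 j6 90 | turn z units 17.99
  tool shift mm [-43.4 -13.9  71.3] units [-2.17 -0.69  3.57]
```

View pics/c10.png

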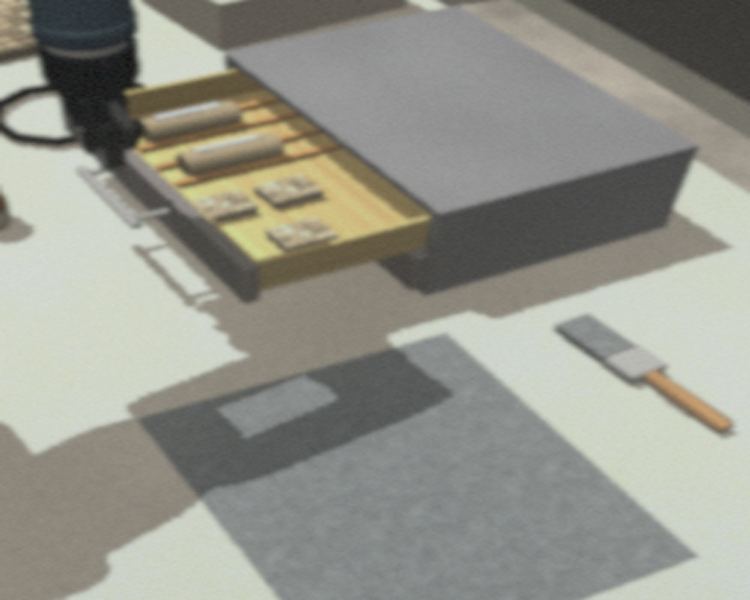

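Both shafts lie in their grooves with labels up (crop positions (190,110) and (230,145)). The three fragments lie flat and the bench is clear. Next is the handle; joint 6 has limited range, so I'll turn the negative way.

```bash
python3 -m inch '[[[0,0,0,0,0,-1],[0,0,0,0,0,-1],[0,0,0,0,0,-1],[0,0,0,0,0,-1],[0,0,0,0,0,-1],[0,0,0,0,0,-1],[0,0,0,0,0,-1],[0,0,0,0,0,-1],[0,0,0,0,0,-1],[0,0,0,0,0,-1]]]' >/dev/null
python3 -m inch '[[[0,0,0,0,0,-1],[0,0,0,0,0,-1],[0,0,0,0,0,-1],[0,0,0,0,0,-1],[0,0,0,0,0,-1],[0,0,0,0,0,-1],[0,0,0,0,0,-1],[0,0,0,0,0,-1],[0,0,0,0,0,0],[0,0,0,0,0,0]]]' >/dev/null
python3 -m inch '[[[0.7,0.2,0,0,0,0],[0.7,0.2,0,0,0,0],[0.7,0.2,0,0,0,0],[0.07,0.09,1,0,0,0],[0,0,1,0,0,0],[0,0,1,0,0,0],[0,0,0,0,0,0],[0,0,0,0,0,0]]]'
python3 - <<'E'
from h import *
plan([411.8,166.2,182],91.5)
im=eyes.get_image("side")
# project expected bar ends for a check of brightness
a=np.radians(1.5);L=np.array([-np.sin(a),np.cos(a),0]);U=np.array([np.cos(a),np.sin(a),0])
for d in range(-15,16,5):
    px=proj("side",[np.array([411.8,166.2,125])+d*U+k*L for k in np.linspace(-55,-30,8)]).round().astype(int); print(d,int(np.mean([im[v,u].mean() for u,v in px])))
E
```

```text
clock: 74.35
position: [411.0, 166.3, 241.3]
tcp_rot: [[-0.025, 1.0, -0.001], [1.0, 0.025, -0.0], [-0.0, -0.001, -1.0]]
contact_force: [-0.5, 0.6, 0.7]
gripper_width: 0.353
finger_force: 0.0
now [411.  166.3 241.3] yaw 91.4 j6 6 | turn z units -0.02
  tool shift mm [-0.1  0.8 59.3] units [-0.    0.04  2.96]
-15 209
-10 201
-5 147
0 111
5 130
10 135
15 126
```

Bar confirmed at its expected place (dark minimum at offset 0). I'm lowering and gripping it, then sliding it shut.

```bash
python3 -m inch '[[[0,0.04,0.5,0,0,0],[0,0,0.5,0,0,0],[0,0,0.5,0,0,0],[0,0,0.5,0,0,0],[0,0,0.5,0,0,0],[0,0,0.46,0,0,0],[0,0,0,0,0,0]]]'
python3 -m inch '[[[0,0,0,0,0,0],[0,0,0,0,0,0],[0,0,0,0,0,0],[0,0,0,0,0,0],[0,0,0,0,0,0]]]' 1
python3 -m inch '[[[0,0.05,0,0,0,0],[0,0.1,0,0,0,0],[0,0.15,0,0,0,0],[0,0.2,0,0,0,0],[0,0.25,0,0,0,0],[0,0.25,0,0,0,0],[0,0.25,0,0,0,0],[0,0.25,0,0,0,0],[0,0.25,0,0,0,0],[0,0.25,0,0,0,0]]]'
```

```text
clock: 75.1
position: [410.8, 166.1, 180.4]
tcp_rot: [[-0.026, 1.0, -0.003], [1.0, 0.026, -0.0], [-0.0, -0.003, -1.0]]
contact_force: [-0.0, 0.5, 0.1]
gripper_width: 0.353
finger_force: 0.0
clock: 75.6
position: [411.9, 166.3, 182.2]
tcp_rot: [[-0.026, 1.0, 0.001], [1.0, 0.026, 0.0], [0.0, 0.001, -1.0]]
contact_force: [0.4, -0.6, 0.2]
gripper_width: 0.096
finger_force: 58.5
clock: 76.6
position: [452.4, 167.3, 182.1]
tcp_rot: [[-0.026, 1.0, 0.001], [1.0, 0.026, 0.0], [-0.0, 0.001, -1.0]]
contact_force: [-1.5, -0.4, 5.3]
gripper_width: 0.102
finger_force: 59.2
```

```bash
python3 -m inch '[[[0,0.25,0,0,0,0],[0,0.25,0,0,0,0],[0,0.25,0,0,0,0],[0,0.25,0,0,0,0],[0,0.25,0,0,0,0],[0,0.25,0,0,0,0],[0,0.25,0,0,0,0],[0,0.25,0,0,0,0],[0,0.25,0,0,0,0],[0,0.25,0,0,0,0]]]' | grep -v rot
python3 -m inch '[[[0,0.25,0,0,0,0],[0,0.25,0,0,0,0],[0,0.25,0,0,0,0],[0,0.25,0,0,0,0],[0,0.25,0,0,0,0],[0,0.25,0,0,0,0],[0,0.25,0,0,0,0],[0,0.25,0,0,0,0],[0,0.2,0,0,0,0],[0,0.15,0,0,0,0]]]' | grep -v rot
python3 -m inch '[[[0,0.1,0,0,0,0],[0,0.1,0,0,0,0],[0,0.1,0,0,0,0],[0,0.1,0,0,0,0],[0,0.1,0,0,0,0],[0,0.1,0,0,0,0],[0,0.1,0,0,0,0]]]' | grep -v rot
```

```text
clock: 77.6
position: [502.4, 168.5, 182.1]
contact_force: [-1.3, -2.1, 5.8]
gripper_width: 0.101
finger_force: 59.2
clock: 78.6
position: [549.4, 169.7, 182.2]
contact_force: [-1.0, -0.6, 5.9]
gripper_width: 0.102
finger_force: 59.2
clock: 79.3
position: [563.2, 170.0, 182.1]
contact_force: [-0.4, -0.9, 4.9]
gripper_width: 0.101
finger_force: 59.2
```

```bash
python3 -m inch '[[[0,0.1,0,0,0,0],[0,0.1,0,0,0,0],[0,0.1,0,0,0,0],[0,0.1,0,0,0,0],[0,0.1,0,0,0,0],[0,0.1,0,0,0,0],[0,0.1,0,0,0,0],[0,0,0,0,0,0]]]' | grep -v rot
python3 -m inch '[[[0,0.1,0,0,0,0],[0,0.1,0,0,0,0],[0,0.1,0,0,0,0],[0,0,0,0,0,0]]]' | grep -v rot
```

```text
clock: 80.1
position: [577.5, 170.4, 182.2]
contact_force: [0.8, -1.0, 4.6]
gripper_width: 0.103
finger_force: 59.1
clock: 80.5
position: [582.0, 170.5, 182.1]
contact_force: [-4.1, -1.1, 8.1]
gripper_width: 0.101
finger_force: 59.6
```

```bash
python3 -m inch '[[[0,0.05,0,0,0,0],[0,0.05,0,0,0,0],[0,0,0,0,0,0]]]' | grep -v rot
python3 -m inch '[[[0,0.05,0,0,0,0],[0,0.05,0,0,0,0],[0,0,0,0,0,0],[0,0,0,0,0,0]]]' | grep -v rot
```

```text
clock: 80.8
position: [582.3, 170.5, 182.1]
contact_force: [-10.6, -2.9, 12.1]
gripper_width: 0.099
finger_force: 60.0
clock: 81.2
position: [582.6, 170.6, 182.1]
contact_force: [-15.9, -2.9, 16.2]
gripper_width: 0.094
finger_force: 60.5
```

```bash
python3 -m inch '[[[0,-0.1,0,0,0,0],[0,-0.05,0,0,0,0],[0,0,0,0,0,0]]]' | grep -v rot
python3 -m inch '[[[0,0,0,0,0,0],[0,0,0,0,0,0],[0,0,0,0,0,0],[0,0,0,0,0,0]]]' 0.35 | grep -v rot
python3 -m inch '[[[0,0,-0.3,0,0,0],[0,0,-0.5,0,0,0],[0,0,-0.5,0,0,0],[0,0,-1,0,0,0],[0,0,-1,0,0,0],[0,0,-1,0,0,0],[0,0,-1,0,0,0],[0,0,-1,0,0,0]]]' | grep -v rot
python3 -m inch '[[[0,-1,0,0,0,0],[0,-1,0,0,0,0],[0,-1,0,0,0,0],[0,-1,0,0,0,0],[0,-1,0,0,0,0],[0,-1,0,0,0,0],[0,-1,0,0,0,0],[0,-1,0,0,0,0],[0,0,0,0,0,0],[0,0,0,0,0,0]]]' | grep -v rot
python3 - <<'E'
from h import *
s=eyes.get_image('side');t=eyes.get_image('top')
cv2.imwrite('pics/c11.png',np.hstack([cv2.resize(s[80:330,190:450],(400,385),interpolation=cv2.INTER_CUBIC),cv2.resize(t[100:300,120:380],(400,385),interpolation=cv2.INTER_CUBIC)]))
for l,z in(("jar",75),("brush",15),("visor",40)): print(l,*blobs(l,"top",z))
E
```

```text
clock: 81.5
position: [582.1, 170.5, 182.1]
contact_force: [-7.2, -2.0, 9.0]
gripper_width: 0.105
finger_force: 59.8
clock: 81.9
position: [583.7, 170.8, 181.5]
contact_force: [-0.0, 0.2, 0.3]
gripper_width: 0.327
finger_force: 0.0
clock: 82.7
position: [583.6, 170.8, 310.1]
contact_force: [0.5, 0.4, -0.1]
gripper_width: 0.325
finger_force: 0.0
clock: 83.7
position: [424.1, 166.7, 309.1]
contact_force: [0.9, 0.7, -0.6]
gripper_width: 0.331
finger_force: 0.0
jar (0.89, [236, 283], 325, 285, 63, 52, 89.7) (0.66, [279, 162], 620, 181, 421, 66, -87.9)
brush
visor (0.63, [149, 204], 485, 489, 171, 147, 26.9)
```

View pics/c11.png

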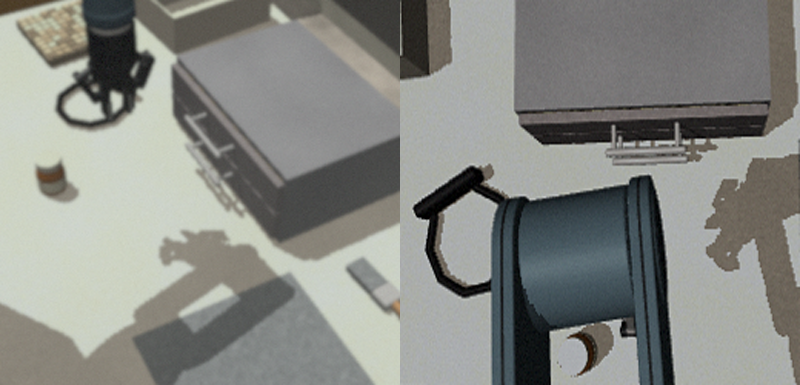

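The drawer is shut against its stop, with both handles in line. The jar and visor are where they were. The brush shows in the side view.

```bash
python3 -c "
from station import ticket
print(ticket.close_job())"
```

```text
the job is handed in; nothing more can be done
None
```

I handed the job in with both shafts label-up in the grooves, all three fragments flat on the drawer floor and the drawer pushed shut to its stop; the jar and visor measured unmoved, and the brush was only checked by eye.

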